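# Change the battery on the bench power rail and lock its loose modules

## Task

The battery in the bench power rail is flat and its output modules have worked loose. Take the flat pack (red band) out by squeezing its two side buttons and stand it upright in the card tray; then, with the rail dead, use the flat screwdriver to turn the slotted locking screw of every module on the rail clockwise to its stop, put the screwdriver back in the hole of its block, and only then fit the charged pack (green band) into the dock until its latches have sprung out. Turn no screw with a pack in the dock, keep your fingers off the modules and leave them seated in their bays, and leave the other things on the bench where they are.

Things in the scene. Friction and masses are not known exactly. Their poses are not given: they have to be found in the camera images.
- flat_pack: flat battery pack, RED band, starts latched in the dock. Dark upright block 48 (x) x 50 (y) x 88 mm, 0.34 kg; origin: centre of underside. On each x face a light grey button, 22 wide x 24 mm tall, centred 66 mm up; 58 mm over both buttons at rest, 48 mm pressed in (7 N each; grip across them along x with 20 to 30 N). So gripped it lifts straight out; unsqueezed it stays locked
- charged_pack: charged battery pack, made as the flat one but with a GREEN band; stands upright and loose on the bench. Same half a turn round. Each button carries a steel latch nose 14 to 24 mm above the underside, on the middle of the x face, that stands 4.5 mm out at rest and draws in flush with its button
- charged_pack_button_a (a joint): button on the -x face of the charged pack: 0 = out (latch nose out), 0.005 m = fully pressed (nose drawn in)
- charged_pack_button_b (a joint): the same for its +x face
- dock_floor (a point): centre of the dock's floor, 18 mm above the bench; z up, x away from the robot but for a small yaw. Fixed black socket 50.4 (x) x 52.6 mm (y), flared to 60 x 63 mm in its top 5 mm; rim 43 mm above this point. A fitted pack stands on the floor, its x along this x (either way round), its noses under ledges 25.5 mm up. Lower it with buttons squeezed and let go, or push it down (15 N) to click
- module_1: output module (0.48 kg) seated loose in its bay of the rail, only in some starts (None if absent): grey block 46 (x) x 42 (y) x 44 mm, with two sockets on a lower front. Origin: centre of the block's underside, 14 mm above the bench; axes as dock_floor. In its top, on its z axis, a 25 mm round well holds a 23 mm brass screw: face 39 mm above the origin, slot 5 mm wide, 5 mm deep, right across it
- module_2: like module_1. The modules stand in a row on the board of the dock, along the dock's +y: 75, 127, 179 or 231 mm from its middle. Each sits in a bay with 0.8 mm play, kept in place by an 8 mm high frame; it needs no holding while its screw is turned
- module_3: like module_1. White marks on the top beside the well, along the module's x axis, show where the slot points when locked
- module_4: like module_1
- module_1_screw (a joint): angle of module_1's locking screw (None if absent), growing clockwise seen from above: 0 = slot along the module's y, 1.57 = slot along its x, at the stop (locked). The slot lies at pi/2 minus this value from the module's x axis, counterclockwise. Starts at 0.1 to 0.6; stiff (0.06 N m), stays where left
- module_2_screw (a joint): angle of module_2's locking screw, as for module_1
- module_3_screw (a joint): angle of module_3's locking screw, as for module_1
- module_4_screw (a joint): angle of module_4's locking screw, as for module_1
- flat_driver: stubby flat screwdriver, 142 mm, 0.12 kg, standing blade down in its block. Origin: middle of the blade tip; z up the shaft. Blade 13 wide (along x) x 2.4 mm thick (along y), 10 mm long; shaft 8 mm; black collar 30 mm across 62 to 67 mm above the tip; blue handle, 74 to 134 mm above the tip a 25 x 25 mm square bar with bevelled corners, flats facing x and y: grip it there from above
- driver_hole (a point): mouth of the vertical hole in the top of the screwdriver's fixed beech block (70 x 70 x 66 mm), 66 mm above the bench: 17.5 mm across with a 3 mm bevel. The screwdriver hangs in it on its collar, blade tip 4 mm above the bench, at any yaw
- card_tray: fixed shallow cream card tray, 80 (x) x 120 (y) x 28 mm, walls and floor 2 mm; origin: centre of its underside
- green_mug: bystander, loose: green mug, 86 x 125 x 96 mm
- blue_tin: bystander, loose: dark blue tin, 70 mm wide, 72 mm tall
- carton: bystander, loose: cream card box, 68 x 123 x 35 mm
- red_thread: bystander, loose: spool of red thread, 50 mm wide, 60 mm tall
Mind the look-alikes: they are no part of the job. What is shaped like the module_3 but blue is not meant. What is shaped like the part that bears driver_hole but yellow is not meant.

How it is judged:
On the way, in this order (a step that is already met when the one before it is completed fails the run):
1. the flat pack is out of the dock and stands upright in the card tray (x of flat_pack in the frame of card_tray between -0.025 and 0.025 m and y of flat_pack in the frame of card_tray between -0.045 and 0.045 m and z of flat_pack in the frame of card_tray below 0.012 m and angle between flat_pack's own z axis and vertical below 0.12 rad and linear speed of flat_pack below 0.03 m/s), for 0.2 s.
2. with both packs out of the dock, the locking screw of every module present is turned clockwise to its stop (value of joint each of module_1_screw, module_2_screw, module_3_screw, module_4_screw above 1.45 rad and distance between each of flat_pack, charged_pack and dock_floor above 0.06 m), for 0.2 s.
3. the screwdriver is back in the hole of its block, the dock still empty (horizontal distance between flat_driver and driver_hole below 0.009 m and height (world z) of flat_driver below 0.012 m and angle between flat_driver's own z axis and vertical below 0.12 rad and distance between each of flat_pack, charged_pack and dock_floor above 0.06 m), for 0.2 s.
4. the charged pack stands fully home in the dock with both latch buttons sprung out (horizontal distance between charged_pack and dock_floor below 0.004 m and z of charged_pack in the frame of dock_floor between -0.003 and 0.003 m and angle between the x axis of charged_pack and the x axis of dock_floor, either way round below 0.1 rad and angle between charged_pack's own z axis and vertical below 0.06 rad and value of joint each of charged_pack_button_a, charged_pack_button_b below 0.0015 m), for 0.2 s.
At the end, for the whole second after the job is handed in: flat pack upright in the tray (within 25 x 45 mm of its middle); every present screw over 1.45 rad; driver upright in the block, tip under 12 mm, within 9 mm of the hole axis; charged pack home in the dock (4 mm sideways, 3 mm height, 0.1 rad), its buttons out (under 1.5 mm) (all of step 1 and all of step 4 and value of joint each of module_1_screw, module_2_screw, module_3_screw, module_4_screw above 1.45 rad and horizontal distance between flat_driver and driver_hole below 0.009 m and height (world z) of flat_driver below 0.012 m and angle between flat_driver's own z axis and vertical below 0.12 rad and linear speed of charged_pack below 0.02 m/s); the robot touches nothing.
It fails at once if a locking screw is turned while a pack is in the dock (not (distance between each of flat_pack, charged_pack and dock_floor above 0.06 m) and velocity of joint any of module_1_screw, module_2_screw, module_3_screw, module_4_screw above 0.3 rad/s).
It fails at once if the fingers press on an output module (over 5 N) (contact force between the fingers and module_1 above 5 N or contact force between the fingers and module_2 above 5 N or contact force between the fingers and module_3 above 5 N or contact force between the fingers and module_4 above 5 N).
It fails at once if a module is lifted out of its bay (distance of any of module_1, module_2, module_3, module_4 from where it was at the start of the episode above 0.015 m).
It fails at once if a bystander is moved by more than 30 mm (distance of any of green_mug, blue_tin, carton, red_thread from where it was at the start of the episode above 0.03 m).
Of module_1, module_2, module_3, module_4 only 2 to 4 are there at a start; the rules pass over those that are not, and their reading is None.
At some moment in a run one of charged_pack may be knocked a few centimetres aside while the robot is not near it.
It also fails if it takes over 210 s, if anything falls off the work surface, if the arm or the gripper's body presses on something with over 40 N, if the wrist force passes 120 N, or if a joint passes its speed limit or range.

## Robot

A 6-joint arm with a two-finger parallel gripper is mounted at the origin on the work surface; the furniture and walls round the work are solid. World frame = base frame: x ahead of the robot, y to its left, z up, the work surface at z = 0. Lengths are in m, angles in rad, forces in N, time in s.
With the tool pointing down it reaches from about 0.25 to 0.725 m from the base axis. Payload 4 kg.
Tool frame: the origin (TCP) lies on the centre line of the jaws, within the pads' length; the fingertips stand ahead of it and the grasp point (between the pads) lies 11 mm behind it (bot.tip_extent is the z of the fingertips in the tool frame, in m); z points along the fingers, y is the direction in which the jaws open and shut (so a half turn about z gives the same grasp; the last joint's range is limited). The gripper opens to 85 mm and grips with 20 to 120 N. Pads are 22 mm wide; open, the fingers measure 114 mm over their backs; the gripper's body (76 mm by 85 mm) begins 54 mm behind the grasp point. The pads swing forward as they close: fully open they stand 13 mm farther back than shut.
Start: joints at [1.155, 0.241, 0.005, 1.335, 0, 1.571], TCP at [0.202, 0.457, 0.239] pointing down, gripper open.
Joint ranges: [-2.72, 2.72], [-1.05, 1.87], [-1.09, 1.28], [-1.99, 2.15], [-1.42, 1.44], [-3.14, 3.14]. Speed limits (rad/s): [2.79, 2.79, 3.14, 3.14, 3.14, 3.14].

## Interface

Orientations are given as a unit quaternion [x, y, z, w].
In Python, from workcell import bot gives the robot as it stands.
- The arm moves only by the shell command python3 -m jog 'ROWS'. ROWS is JSON, a list that holds one entry, the list of rows, each a list of 7 numbers: the shift along the world's x, y, z in m, then the turn, a rotation vector about the world's x, y, z in degrees, then the closure in counts, from 0 (fully open) to 255 (shut). In form: [[[tx, ty, tz, ax, ay, az, fingers], ...]]. A call has 1 to 10 rows; each row is the pose to reach, as a shift and turn from the pose commanded when the call began; what a row does not reach only later rows make up. A row lasts 1/12 s, in which the tool goes at most 41.7 mm and 7.16 degrees, less where a joint would pass 70% of its speed; a pose out of reach is approached as far as the arm can. A call with a gripper value outside its range is refused whole. The fingers move at their own pace and stop on an object; the grip force is fixed at half the most. Time passes only in rows, so rows that repeat a pose let the fingers close. It gives the time, the measured TCP pose, the force and the opening at its end, in the units of the state.
- bot.get_obs(): the state, without advancing time (a new reading comes with each control period).
- bot.camera(name): name is "scene" or "top" or "wrist"; returns the picture (420x560x3 uint8, blue, green, red); there is no depth.
- bot.camera_model(name): a dict with "K" (3x3 intrinsics, pixels), "T" (4x4, takes a point from camera to world coordinates). Camera axes: x right, y down, z forward; pixel columns grow to the right and rows downward; lengths in m; the calibration is good to about 2 mm. A picture is of the moment at which its call begins: read the wrist's pose just before it. camera_model takes no time and is no camera call; for the wrist camera it gives the pose at the moment of the call.
- bot.job_done(): hands the job in, once; it reports no verdict.
The state is a dict: "clock": time; "joint_pos": joint angles; "joint_vel": joint speeds; "tau": joint torques, N m; "eef_pos": TCP position; "tool_rot": TCP orientation; "ft_force": force on the tool from outside, world axes, zero at the start; "ft_torque": the same for the moment, N m; "grip_width": finger opening in m.
Only numpy, scipy, OpenCV 4.12 (cv2) and the standard library are available. Lean on these libraries where they do the work, as an engineer would, in place of code of your own. Each camera call takes 0.05 s, during which the arm holds its last target. There are 200 camera calls.

## Working session

There is one attempt and no reset: what is moved stays moved. The work goes in short steps, Python scripts to look and compute and a shell command to move; the robot and the scene stay as the last step left them, time stands still between calls to the robot, and variables do not carry over. Pictures are saved under pics/ and viewed, about 12 in all and at most 16, crops included, and the job is handed in when it is done.

```bash
ls; mkdir -p pics
python3 - <<'E'
from workcell import bot
import cv2,numpy as np
o=bot.get_obs(); print({k:np.round(v,3) for k,v in o.items()}, bot.tip_extent)
for n in("scene","top"):
    im=bot.camera(n); cv2.imwrite(f"pics/{n}0.png",im); m=bot.camera_model(n); print(n,np.round(m["K"],1).tolist(),np.round(m["T"],3).tolist())
E
```

```text
pics
{'clock': np.float64(0.0), 'joint_pos': array([ 1.155,  0.241,  0.004,  1.335, -0.   ,  1.571]), 'joint_vel': array([ 0.   , -0.001, -0.003,  0.002, -0.   , -0.001]), 'tau': array([-0.0000e+00, -3.7232e+01,  2.5241e+01,  1.7000e-02, -0.0000e+00,
        0.0000e+00]), 'eef_pos': array([0.202, 0.457, 0.238]), 'tool_rot': array([ 0.206,  0.978, -0.001, -0.   ]), 'ft_force': array([ 0.209, -0.404,  0.907]), 'ft_torque': array([-0.022, -0.001,  0.055]), 'grip_width': np.float64(0.085)} 0.008
scene [[480.9, 0.0, 274.8], [0.0, 480.9, 211.0], [0.0, 0.0, 1.0]] [[-0.511, -0.353, 0.784, -0.657], [-0.859, 0.218, -0.463, 0.81], [-0.007, -0.91, -0.415, 0.661], [0.0, 0.0, 0.0, 1.0]]
top [[496.9, 0.0, 281.6], [0.0, 496.9, 213.6], [0.0, 0.0, 1.0]] [[-0.42, -0.836, 0.353, -0.083], [-0.908, 0.389, -0.158, 0.389], [-0.005, -0.386, -0.922, 1.647], [0.0, 0.0, 0.0, 1.0]]
```

View pics/scene0.png

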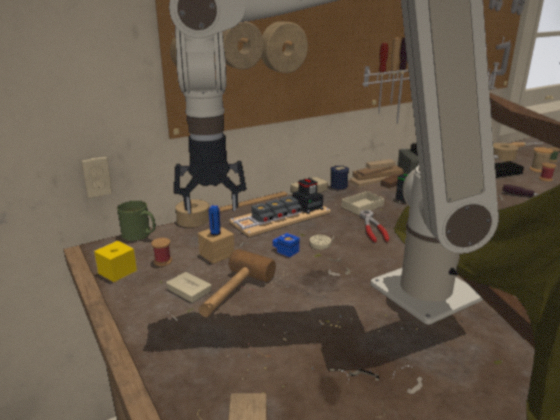

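View pics/top0.png

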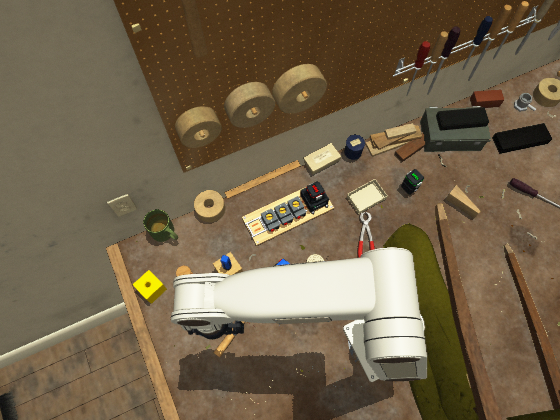

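The scene view shows the flat pack in the dock at (309,190), three modules at about (262–300,210), the wood driver block at (215,240), a yellow decoy block at (115,260) and a blue decoy module at (287,244). The top view shows the dock at (316,193), modules at (269,217), (284,212) and (297,207), the tray at (367,196), the green-band pack at (413,180) and the driver at (227,262). One enlarged crop of the top view will confirm this.

```bash
cat > h.py <<'E'
from workcell import bot
import cv2,numpy as np
from scipy.spatial.transform import Rotation as R
def ray(m,uv,z):
    K,T=np.array(m["K"]),np.array(m["T"]); d=T[:3,:3]@np.linalg.solve(K,[uv[0],uv[1],1.]); o=T[:3,3]
    return o+d*(z-o[2])/d[2]
def proj(m,p):
    K,T=np.array(m["K"]),np.array(m["T"]); q=K@(T[:3,:3].T@(np.array(p)-T[:3,3])); return q[:2]/q[2]
def snap(n,f=None):
    m=bot.camera_model(n); im=bot.camera(n)
    if f: cv2.imwrite(f"pics/{f}.png",im)
    return im,m
def crop(im,x0,y0,x1,y1,s,f):
    c=cv2.resize(im[y0:y1,x0:x1],None,fx=s,fy=s,interpolation=cv2.INTER_CUBIC); cv2.imwrite(f"pics/{f}.png",c)
E
python3 - <<'E'
from h import *
im=cv2.imread("pics/top0.png"); crop(im,210,150,440,290,3.4,"topcrop")
m=bot.camera_model("top")
for n,uv,z in [("pack",(316,185),.106),("tray",(367,196),.014),("chg",(413,176),.088),("drv",(227,258),.14),("m1",(297,205),.055),("m2",(284,210),.055),("m3",(269,215),.055)]: print(n,ray(m,uv,z).round(3))
E
```

```text
pack [ 0.553 -0.028  0.106]
tray [ 0.474 -0.2    0.014]
chg [ 0.449 -0.356  0.088]
drv [0.428 0.352 0.14 ]
m1 [0.533 0.053 0.055]
m2 [0.535 0.103 0.055]
m3 [0.54  0.158 0.055]
```

View pics/topcrop.png

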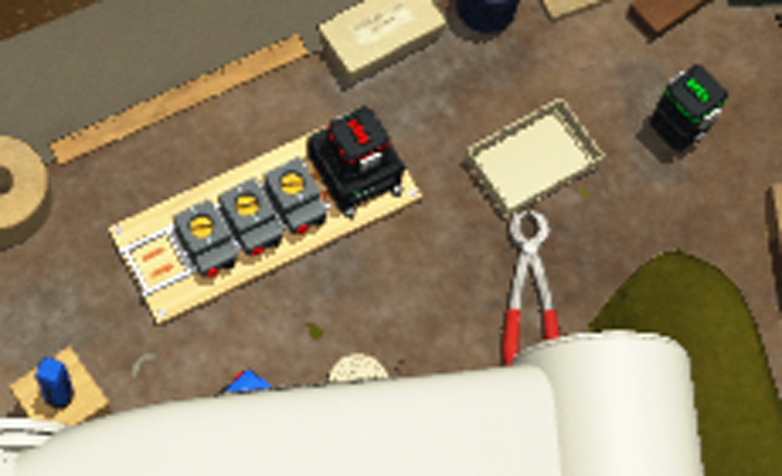

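In the crop the red-band pack is in the dock at crop (355,150) and the three grey modules are at (292,183), (247,205) and (202,227), with the fourth bay empty at (150,265). Candidates: the flat pack is red at (316,193), not the green one at (413,180). The modules are grey, not the blue one near (283,262). The hole belongs to the wood block at (227,262), not the yellow one at (148,286). Next I'll move over the dock and look with the wrist camera.

```bash
python3 -m jog '[[[0.175,-0.24,0.06,0,0,-60,0],[0.175,-0.24,0.06,0,0,-60,0],[0.175,-0.24,0.06,0,0,-60,0],[0.175,-0.24,0.06,0,0,-60,0],[0.175,-0.24,0.06,0,0,-60,0],[0.175,-0.24,0.06,0,0,-60,0],[0.175,-0.24,0.06,0,0,-60,0],[0.175,-0.24,0.06,0,0,-60,0],[0.175,-0.24,0.06,0,0,-60,0],[0.175,-0.24,0.06,0,0,-60,0]]]'
python3 -m jog '[[[0.12,-0.18,0,0,0,-6,0],[0.12,-0.18,0,0,0,-6,0],[0.12,-0.18,0,0,0,-6,0],[0.12,-0.18,0,0,0,-6,0],[0.12,-0.18,0,0,0,-6,0],[0.12,-0.18,0,0,0,-6,0],[0.12,-0.18,0,0,0,-6,0],[0.12,-0.18,0,0,0,-6,0]]]'
python3 - <<'E'
from h import *
o=bot.get_obs(); print(o['eef_pos'].round(4),o['tool_rot'].round(4),o['joint_pos'].round(2))
im,m=snap("wrist","w1"); T=np.array(m['T']);print(np.round(m['K'],1).tolist(),T.round(3).tolist())
Rt=R.from_quat(o['tool_rot']).as_matrix(); print((Rt.T@(T[:3,3]-o['eef_pos'])).round(4),(Rt.T@T[:3,:3]).round(3))
E
```

```text
clock: 0.93
eef_pos: [0.3775, 0.2162, 0.2992]
tool_rot: [0.669, 0.743, -0.0, -0.0]
ft_force: [-0.1, 0.6, 0.8]
grip_width: 0.085
clock: 1.6
eef_pos: [0.4965, 0.0378, 0.2986]
tool_rot: [0.706, 0.708, -0.001, -0.001]
ft_force: [0.4, -0.1, -0.0]
grip_width: 0.0851
[0.4965 0.0378 0.2986] [ 7.058e-01  7.084e-01 -5.000e-04 -9.000e-04] [0.08 0.22 0.13 1.48 0.   1.64]
[[327.9, 0.0, 274.7], [0.0, 327.9, 213.5], [0.0, 0.0, 1.0]] [[1.0, 0.005, -0.001, 0.496], [0.004, -0.956, -0.293, 0.112], [-0.002, 0.293, -0.956, 0.433], [0.0, 0.0, 0.0, 1.0]]
[ 0.0738 -0.0004 -0.1341] [[ 0.001 -0.956 -0.293]
 [ 1.     0.001  0.   ]
 [ 0.    -0.293  0.956]]
```

View pics/w1.png

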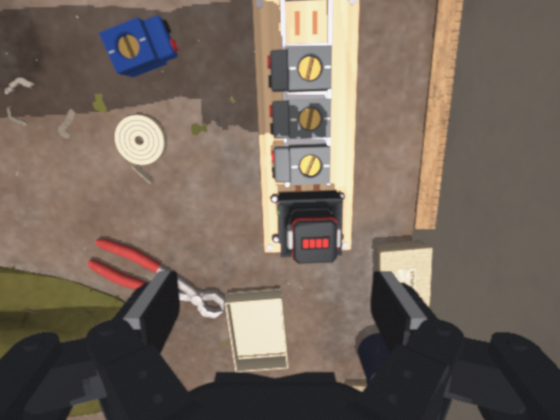

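The wrist view (up = +y) shows brass screws at about (310,68), (310,119) and (310,166), the flat pack top at (314,243) with grey buttons at (290,238) and (338,238), and the tray at (258,330). The blue decoy module at (140,46) is left alone.

Run:
```python
from h import *
im=cv2.imread("pics/w1.png"); m=bot.camera_model("wrist")
hsv=cv2.cvtColor(im,cv2.COLOR_BGR2HSV)
mk=cv2.inRange(hsv,(18,120,60),(32,255,255)); mk[:,:285]=0; mk[:,335:]=0; mk[190:]=0
mk=cv2.morphologyEx(mk,cv2.MORPH_CLOSE,np.ones((5,5)))
n,l,st,c=cv2.connectedComponentsWithStats(mk); P=[]
for i in range(1,n):
    if st[i,4]>150:
        cc,rr=cv2.minEnclosingCircle(np.argwhere(l==i)[:,::-1].astype(np.float32)); p=ray(m,cc,.053); P.append(p); print(cc,rr,st[i,4],p.round(4))
red=cv2.inRange(hsv,(0,150,60),(10,255,255))|cv2.inRange(hsv,(170,150,60),(180,255,255)); red[:, :285]=0;red[:,345:]=0;red[:200]=0;red[280:]=0
mm=np.argwhere(red)[:,::-1]; print("red",mm.min(0),mm.max(0))
for u in [(290,238),(338,238)]: print(ray(m,u,.084).round(4))
# tray inner corners
tr=cv2.inRange(hsv,(15,20,150),(40,120,255)); tr[:285]=0; tr[:,:222]=0; tr[:,292:]=0; tr[380:]=0
cs,_=cv2.findContours(tr,0,2); c=max(cs,key=cv2.contourArea); r=cv2.minAreaRect(c); print(r); b=cv2.boxPoints(r); q=np.array([ray(m,x,.003) for x in b]); print(q.round(3),q.mean(0).round(4))
crop(im,255,30,365,285,2.35,"w1c")
```

```text
(309.34375, 67.90625) 11.40742015838623 389 [0.5318 0.1585 0.053 ]
(309.5, 118.5) 10.12432861328125 317 [0.5339 0.1066 0.053 ]
(309.73699951171875, 165.17630004882812) 9.683934211730957 197 [0.536  0.0547 0.053 ]
red [292 217] [333 247]
[ 0.5133 -0.0238  0.084 ]
[ 0.568  -0.0235  0.084 ]
((256.2172546386719, 335.10693359375), (72.00044250488281, 59.211429595947266), 85.2363510131836)
[[ 0.42  -0.158  0.003]
 [ 0.508 -0.149  0.003]
 [ 0.52  -0.279  0.003]
 [ 0.425 -0.29   0.003]] [ 0.4682 -0.219   0.003 ]
```

View pics/w1c.png

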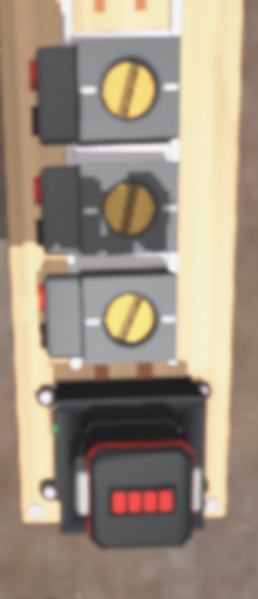

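The screw row gives a rail yaw of about 2.3° and a dock centre of about (0.539,-0.020). The crop shows three slots at roughly 70° against horizontal white marks, and the pack buttons on ±x. I'll go down to just above the pack and check.

```bash
python3 -m jog '[[[0.043,-0.0588,-0.138,0,0,2.1,0],[0.043,-0.0588,-0.138,0,0,2.1,0],[0.043,-0.0588,-0.138,0,0,2.1,0],[0.043,-0.0588,-0.138,0,0,2.1,0],[0.043,-0.0588,-0.138,0,0,2.1,0],[0.043,-0.0588,-0.138,0,0,2.1,0],[0.043,-0.0588,-0.138,0,0,2.1,0]]]'
python3 - <<'E'
from h import *
o=bot.get_obs(); print(o['eef_pos'].round(4),o['tool_rot'].round(4), bot.tip_extent)
im,m=snap("wrist","w2"); 
import pickle; pickle.dump(m,open("w2.pkl","wb"))
E
```

```text
clock: 2.23
eef_pos: [0.5401, -0.0197, 0.1629]
tool_rot: [0.692, 0.722, 0.001, 0.0]
ft_force: [-0.4, 0.7, 0.2]
grip_width: 0.0855
[ 0.5401 -0.0197  0.1629] [6.920e-01 7.219e-01 7.000e-04 4.000e-04] 0.008
```

View pics/w2.png

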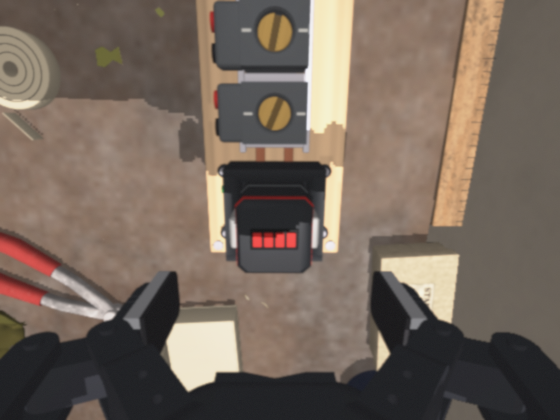

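The pack top spans columns 237–313 and rows about 198–272, centred in the jaws, with screws at (275,113) and (275,32). I'll check y and the screw positions numerically, then grip.

Run:
```python
from h import *
import pickle; m=pickle.load(open("w2.pkl","rb"))
for u,z in [((275,198),.106),((275,272),.106),((237,235),.106),((313,235),.106),((275,113.5),.053),((275,32),.053),((275,163),.061),((230,240),.084),((318,240),.084)]: print(u,ray(m,u,z).round(4))
```

```text
(275, 198) [0.539  0.0053 0.106 ]
(275, 272) [ 0.5411 -0.0439  0.106 ]
(237, 235) [ 0.5164 -0.0194  0.106 ]
(313, 235) [ 0.5636 -0.0174  0.106 ]
(275, 113.5) [0.537  0.0537 0.053 ]
(275, 32) [0.5348 0.1055 0.053 ]
(275, 163) [0.5385 0.0197 0.061 ]
(230, 240) [ 0.5093 -0.0318  0.084 ]
(318, 240) [ 0.5705 -0.0292  0.084 ]
```

```bash
python3 -m jog '[[[0,0,-0.03,0,0,0,0],[0,0,-0.06,0,0,0,0],[0,0,-0.081,0,0,0,0],[0,0,-0.081,0,0,0,0],[0,0,-0.081,0,0,0,130],[0,0,-0.081,0,0,0,130],[0,0,-0.081,0,0,0,130],[0,0,-0.081,0,0,0,130],[0,0,-0.081,0,0,0,130],[0,0,-0.081,0,0,0,130]]]'
python3 -c "
from workcell import bot;print(bot.tip_extent)"
```

```text
clock: 3.12
eef_pos: [0.5409, -0.0212, 0.0836]
tool_rot: [0.693, 0.721, 0.001, 0.001]
ft_force: [-3.7, 0.8, 9.2]
grip_width: 0.0468
0.008
```

```bash
python3 -m jog '[[[0,0,0.005,0,0,0,130],[0,0,0.015,0,0,0,130],[0,0,0.03,0,0,0,130],[0,0,0.05,0,0,0,130],[0,0,0.075,0,0,0,130],[0,0,0.1,0,0,0,130],[0,0,0.12,0,0,0,130],[0,0,0.12,0,0,0,130]]]'
python3 - <<'E'
from h import *
m=bot.camera_model("top")
q=np.array([ray(m,u,.028) for u in [(347.4,197.1),(375.3,179.4),(387.4,195.9),(360.9,212.9)]]); print(q.round(3),q.mean(0).round(4), np.linalg.norm(np.diff(q,axis=0),axis=1))
im,m=snap("wrist","w3")
E
```

```text
clock: 3.78
eef_pos: [0.5432, -0.0216, 0.2062]
tool_rot: [0.693, 0.721, 0.004, 0.004]
ft_force: [1.6, 1.0, -2.2]
grip_width: 0.0474
[[ 0.495 -0.129  0.028]
 [ 0.515 -0.254  0.028]
 [ 0.439 -0.261  0.028]
 [ 0.421 -0.144  0.028]] [ 0.4673 -0.1969  0.028 ] [0.12639198 0.07647314 0.11882429]
```

View pics/w3.png

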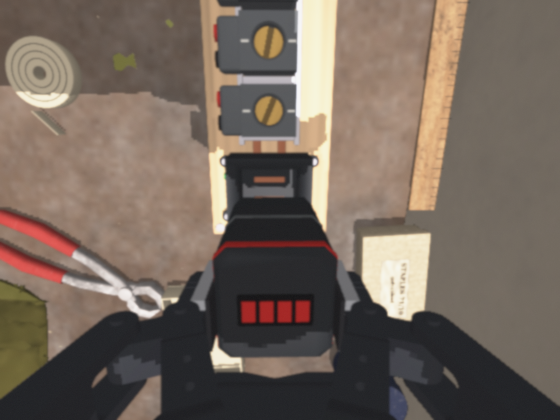

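The pack is out: the empty dock floor shows at (268,180) and the red pack is in the jaws at (275,300). Next I'll carry it to the tray. A second tray estimate from w1 comes first, along with the traverse at height.

```bash
python3 - <<'E'
from h import *
import pickle
# w1 camera model rebuilt: TCP pose of w1
m2=pickle.load(open("w2.pkl","rb")); T=np.array([[1,.005,-.001,.496],[.004,-.956,-.293,.112],[-.002,.293,-.956,.433],[0,0,0,1.]]); m={"K":m2["K"],"T":T}
q=np.array([ray(m,u,.028) for u in [(225,291),(281,287),(289,369),(234,372)]]); print(q.round(3),q.mean(0).round(4))
E
python3 -m jog '[[[-0.02,-0.045,0,0,0,2,130],[-0.04,-0.09,0,0,0,4,130],[-0.06,-0.135,0,0,0,6,130],[-0.076,-0.175,0,0,0,7,130],[-0.076,-0.175,0,0,0,7,130],[-0.076,-0.175,0,0,0,7,130]]]'
python3 - <<'E'
from h import *
im,m=snap("top","t4"); a=im[130:270,290:450]; im2,m=snap("wrist"); 
a=cv2.resize(a,(480,420),interpolation=cv2.INTER_CUBIC); b=im2[200:420,120:440]; b=cv2.resize(b,(320,220))
c=np.zeros((420,800,3),np.uint8); c[:,:480]=a; c[:220,480:]=b; cv2.imwrite("pics/c4.png",c)
E
```

```text
[[ 0.427 -0.125  0.028]
 [ 0.505 -0.119  0.028]
 [ 0.518 -0.258  0.028]
 [ 0.435 -0.264  0.028]] [ 0.4712 -0.1915  0.028 ]
clock: 4.33
eef_pos: [0.4609, -0.2002, 0.1986]
tool_rot: [0.65, 0.76, -0.002, -0.001]
ft_force: [-0.1, 0.7, -3.5]
grip_width: 0.0471
```

View pics/c4.png

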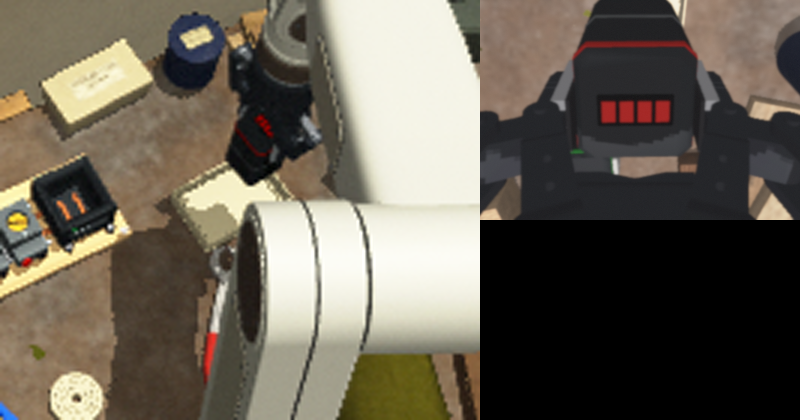

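The tray is partly visible below the pack at crop (215,205), consistent with a centre of about (0.469,-0.195). I'll lower in two steps.

```bash
python3 -m jog '[[[0.005,0.003,-0.03,0,0,0,130],[0.005,0.003,-0.06,0,0,0,130],[0.005,0.003,-0.09,0,0,0,130],[0.005,0.003,-0.115,0,0,0,130],[0.005,0.003,-0.115,0,0,0,130],[0.005,0.003,-0.115,0,0,0,130],[0.005,0.003,-0.115,0,0,0,130]]]'
```

```text
clock: 5.02
eef_pos: [0.4701, -0.1929, 0.0862]
tool_rot: [0.647, 0.762, 0.0, 0.001]
ft_force: [0.4, -0.9, -2.3]
grip_width: 0.0468
```

Next: go to z≈0.069, let go, and retreat upward.

```bash
python3 -m jog '[[[0,-0.002,-0.006,0,0,0,130],[0,-0.002,-0.012,0,0,0,130],[0,-0.002,-0.0165,0,0,0,130],[0,-0.002,-0.0165,0,0,0,130],[0,-0.002,-0.0165,0,0,0,130]]]'
python3 -m jog '[[[0,0,0,0,0,0,80],[0,0,0,0,0,0,40],[0,0,0,0,0,0,0],[0,0,0,0,0,0,0],[0,0,0,0,0,0,0],[0,0,0,0,0,0,0]]]'
python3 -m jog '[[[0,0,0.02,0,0,0,0],[0,0,0.05,0,0,0,0],[0,0,0.09,0,0,0,0],[0,0,0.13,0,0,0,0],[-0.02,0.03,0.17,0,0,0,0],[-0.02,0.04,0.19,0,0,0,0],[-0.02,0.04,0.19,0,0,0,0]]]'
python3 - <<'E'
from h import *
o=bot.get_obs(); print(o['eef_pos'].round(4))
im,m=snap("wrist"); cv2.imwrite("pics/w5.png",im)
import pickle; pickle.dump(m,open("w5.pkl","wb"))
E
```

```text
clock: 5.43
eef_pos: [0.4687, -0.1954, 0.0687]
tool_rot: [0.648, 0.762, -0.0, -0.0]
ft_force: [-0.2, -0.2, -2.8]
grip_width: 0.0475
clock: 5.93
eef_pos: [0.4692, -0.1955, 0.0691]
tool_rot: [0.648, 0.762, 0.0, 0.0]
ft_force: [1.0, 0.8, 0.5]
grip_width: 0.0854
clock: 6.52
eef_pos: [0.4508, -0.1543, 0.2657]
tool_rot: [0.647, 0.763, 0.002, 0.005]
ft_force: [0.2, -0.8, -0.7]
grip_width: 0.0857
[ 0.4508 -0.1543  0.2657]
```

View pics/w5.png

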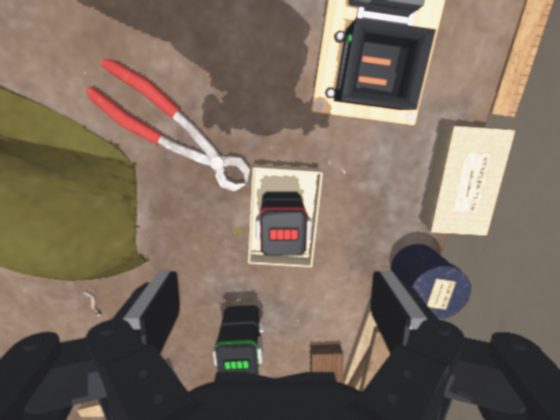

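The flat pack stands centred and upright in the tray at (285,225), and the charged pack is at (238,345). Next I'll go over the screwdriver.

```bash
python3 -m jog '[[[-0.01,0.25,0,0,0,-4,0],[-0.01,0.25,0,0,0,-7,0],[-0.01,0.25,0,0,0,-7,0],[-0.01,0.25,0,0,0,-7,0],[-0.01,0.25,0,0,0,-7,0],[-0.01,0.25,0,0,0,-7,0],[-0.01,0.25,0,0,0,-7,0],[-0.01,0.25,0,0,0,-7,0]]]'
python3 -m jog '[[[-0.012,0.25,0.02,0,0,0,0],[-0.012,0.25,0.02,0,0,0,0],[-0.012,0.25,0.02,0,0,0,0],[-0.012,0.25,0.02,0,0,0,0],[-0.012,0.25,0.02,0,0,0,0],[-0.012,0.25,0.02,0,0,0,0],[-0.012,0.25,0.02,0,0,0,0],[-0.012,0.25,0.02,0,0,0,0],[-0.012,0.25,0.02,0,0,0,0]]]'
python3 - <<'E'
from h import *
import pickle
o=bot.get_obs(); print(o['eef_pos'].round(4),o['tool_rot'].round(4))
im,m=snap("wrist","w6"); pickle.dump(m,open("w6.pkl","wb"))
E
```

```text
clock: 7.23
eef_pos: [0.4384, 0.0965, 0.2576]
tool_rot: [0.691, 0.723, -0.001, -0.0]
ft_force: [-0.6, -0.5, -0.4]
grip_width: 0.0855
clock: 7.98
eef_pos: [0.4275, 0.343, 0.2777]
tool_rot: [0.693, 0.72, -0.001, 0.0]
ft_force: [0.3, -0.3, 0.2]
grip_width: 0.0857
[0.4275 0.343  0.2777] [ 6.935e-01  7.205e-01 -1.300e-03  2.000e-04]
```

View pics/w6.png

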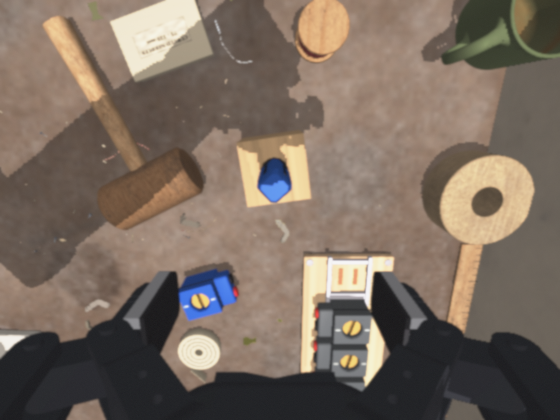

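The driver handle is at (274,178) on the wood block with corners (238,140), (302,133), (311,198) and (247,207). Green mug, thread spool and tape all stay clear. I'll compute positions.

Run:
```python
from h import *
import pickle
m=pickle.load(open("w6.pkl","rb")); im=cv2.imread("pics/w6.png"); hsv=cv2.cvtColor(im,cv2.COLOR_BGR2HSV)
q=np.array([ray(m,u,.066) for u in [(238,140),(302,133),(311,198),(247,207)]]); print(q.round(4),q.mean(0).round(4),np.linalg.norm(np.diff(q,axis=0),axis=1))
b=cv2.inRange(hsv,(100,120,40),(130,255,255)); b[:120]=0;b[220:]=0;b[:,:235]=0;b[:,315:]=0
cs,_=cv2.findContours(b,0,2); c=max(cs,key=cv2.contourArea); print(cv2.boundingRect(c))
big=cv2.resize(im[120:220,225:325],None,fx=6,fy=6,interpolation=cv2.INTER_CUBIC); cv2.imwrite("pics/w6c.png",big)
```

```text
[[0.3872 0.3881 0.066 ]
 [0.4528 0.3977 0.066 ]
 [0.4669 0.3294 0.066 ]
 [0.3975 0.3165 0.066 ]] [0.4261 0.3579 0.066 ] [0.06625649 0.06971766 0.07060399]
(259, 159, 31, 43)
```

View pics/w6c.png

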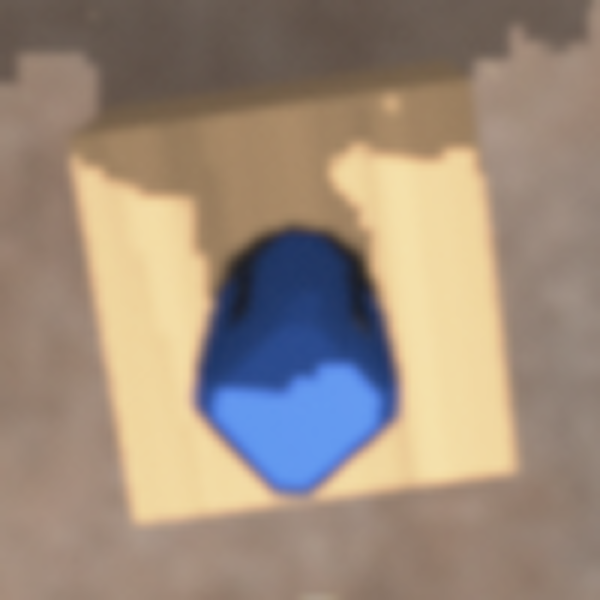

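The crop shows the handle's top square rotated about 45°, with corners at crop (200,400), (395,405) and (298,492). The jaws therefore need a yaw of about +46° (turn +43.6°).

```bash
python3 - <<'E'
from h import *
import pickle
m=pickle.load(open("w6.pkl","rb"))
for z in (.134,.138,.142): print(ray(m,(274.7,187.3),z).round(4))
E
python3 -m jog '[[[0,0.01,-0.01,0,0,7,0],[0,0.015,-0.03,0,0,14,0],[0,0.015,-0.05,0,0,21,0],[0,0.015,-0.06,0,0,28,0],[0,0.015,-0.06,0,0,35,0],[0,0.015,-0.06,0,0,42,0],[0,0.015,-0.06,0,0,43.6,0],[0,0.015,-0.06,0,0,43.6,0]]]'
python3 - <<'E'
from h import *
import pickle
o=bot.get_obs(); print(o['eef_pos'].round(4),o['joint_pos'].round(2))
im,m=snap("wrist","w7"); pickle.dump(m,open("w7.pkl","wb"))
hsv=cv2.cvtColor(im,cv2.COLOR_BGR2HSV)
b=cv2.inRange(hsv,(100,110,100),(130,255,255)); cs,_=cv2.findContours(b,0,2)
for c in sorted(cs,key=cv2.contourArea)[-2:]: r=cv2.minAreaRect(c); print(cv2.contourArea(c),r,cv2.boundingRect(c),ray(m,r[0],.14).round(4))
E
```

```text
[0.4265 0.355  0.134 ]
[0.4265 0.3558 0.138 ]
[0.4265 0.3567 0.142 ]
clock: 8.7
eef_pos: [0.4277, 0.3572, 0.2189]
tool_rot: [0.377, 0.926, -0.0, 0.0]
ft_force: [0.9, 0.3, 0.5]
grip_width: 0.0854
[0.4277 0.3572 0.2189] [ 0.7   0.36  0.12  1.33 -0.    1.47]
1277.0 ((274.9275817871094, 213.52037048339844), (32.344303131103516, 51.750885009765625), 2.726311206817627) (258, 188, 34, 52) [0.4208 0.3629 0.14  ]
3095.5 ((102.96552276611328, 242.91378784179688), (71.03678131103516, 55.80523681640625), 23.198589324951172) (62, 211, 82, 63) [0.3523 0.2618 0.14  ]
```

Run:
```python
import cv2
im=cv2.imread("pics/w7.png"); cv2.imwrite("pics/w7c.png",cv2.resize(im[130:330,150:400],None,fx=2.5,fy=2.5))
```

```text
(no output)
```

View pics/w7c.png

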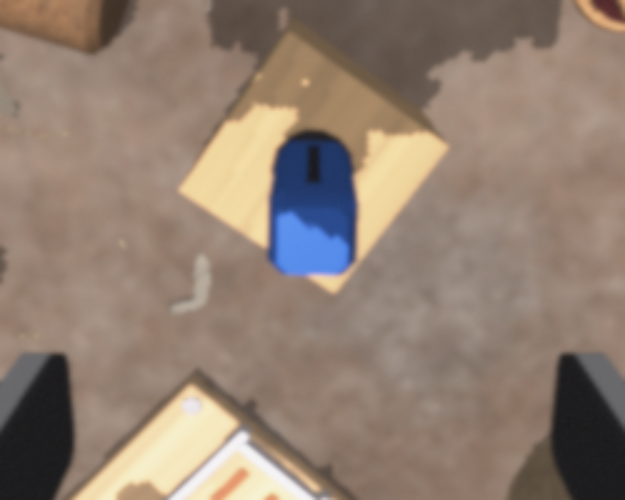

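The handle is now square to the jaws and centred at crop column 312; a black bar mark sits on the handle face towards the camera (crop (313,165)). I'll descend and grip.

```bash
python3 -m jog '[[[-0.001,0,-0.03,0,0,0,0],[-0.001,0,-0.06,0,0,0,0],[-0.001,0,-0.09,0,0,0,0],[-0.001,0,-0.11,0,0,0,0],[-0.001,0,-0.117,0,0,0,0],[-0.001,0,-0.117,0,0,0,0],[-0.001,0,-0.117,0,0,0,0]]]'
python3 -m jog '[[[0,0,0,0,0,0,100],[0,0,0,0,0,0,160],[0,0,0,0,0,0,255],[0,0,0,0,0,0,255],[0,0,0,0,0,0,255],[0,0,0,0,0,0,255],[0,0,0,0,0,0,255]]]'
```

```text
clock: 9.33
eef_pos: [0.4266, 0.3594, 0.1026]
tool_rot: [0.376, 0.927, 0.0, 0.0]
ft_force: [-0.7, -0.2, 0.3]
grip_width: 0.0853
clock: 9.92
eef_pos: [0.4262, 0.3599, 0.1025]
tool_rot: [0.376, 0.927, 0.0, 0.0]
ft_force: [-0.2, -0.9, 3.0]
grip_width: 0.0244
```

```bash
python3 -m jog '[[[0,0,0.01,0,0,0,255],[0,0,0.03,0,0,0,255],[0,0,0.055,0,0,0,255],[0,0,0.085,0,0,0,255],[0,0,0.11,0,0,0,255],[0,-0.01,0.13,0,0,0,255],[0,-0.04,0.13,0,0,0,255],[0,-0.04,0.13,0,0,0,255],[0,-0.04,0.13,0,0,0,255]]]'
python3 - <<'E'
from h import *
import pickle
o=bot.get_obs(); print(o['eef_pos'].round(4),o['tool_rot'].round(4),o['ft_force'].round(2))
im,m=snap("wrist","w8"); pickle.dump((m,o),open("w8.pkl","wb"))
Rt=R.from_quat(o['tool_rot']).as_matrix()
for a in [(0,0,.0985),(0,.0065,.0985),(.0065,0,.0985),(0,0,.0365),(.015,0,.0365)]: print(a,proj(m,o['eef_pos']+Rt@np.array(a)).round(1))
cv2.imwrite("pics/w8c.png",cv2.resize(im[180:380,190:360],None,fx=3,fy=3,interpolation=cv2.INTER_CUBIC))
E
```

```text
clock: 10.67
eef_pos: [0.4258, 0.3186, 0.2324]
tool_rot: [0.376, 0.926, 0.0, -0.0]
ft_force: [0.2, 1.3, -0.5]
grip_width: 0.0245
[0.4258 0.3186 0.2324] [ 3.764e-01  9.265e-01  1.000e-04 -0.000e+00] [ 0.18  1.34 -0.54]
(0, 0, 0.0985) [275.9 217.3]
(0, 0.0065, 0.0985) [284.6 217.3]
(0.0065, 0, 0.0985) [275.9 208.9]
(0, 0, 0.0365) [276.2 250.7]
(0.015, 0, 0.0365) [276.3 225.6]
```

View pics/w8c.png

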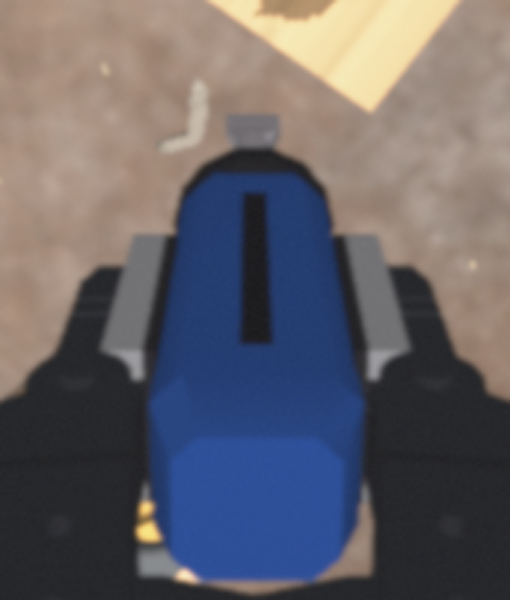

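The blade shows at crop (253,118), 18 px wide, so its width lies along the jaw direction, at yaw 46°. Next I'll measure the slot directions and screw centres numerically.

```bash
cat >> h.py <<'E'
def slot(im,m,c,r,z=.053,dbg=False):
    "slot direction (world deg, 0..180) and centre of disc near pixel c radius r"
    g=cv2.cvtColor(im,cv2.COLOR_BGR2GRAY).astype(float)
    yy,xx=np.mgrid[:g.shape[0],:g.shape[1]]; d=np.hypot(xx-c[0],yy-c[1])<r
    med=np.percentile(g[d],70); w=np.where(d,np.clip(med*0.8-g,0,None),0)
    ys,xs=np.nonzero(w); P=np.array([ray(m,(x,y),z)[:2] for x,y in zip(xs,ys)]); W=w[ys,xs]
    if len(P)<8: return None
    mu=np.average(P,axis=0,weights=W); C=np.cov((P-mu).T,aweights=W); e,v=np.linalg.eigh(C)
    return np.degrees(np.arctan2(v[1,1],v[0,1]))%180, mu.round(4), (e[1]/e[0])**.5
E
python3 - <<'E'
from h import *
import pickle
m2=pickle.load(open("w2.pkl","rb")); T=np.array([[1,.005,-.001,.496],[.004,-.956,-.293,.112],[-.002,.293,-.956,.433],[0,0,0,1.]]); m1={"K":m2["K"],"T":T}
im=cv2.imread("pics/w1.png")
for c in [(309.3,67.9),(309.5,118.5),(309.7,165.2)]: print("w1",slot(im,m1,c,8))
im=cv2.imread("pics/w2.png")
for c in [(275,32),(275,113.5)]: print("w2",slot(im,m2,c,13))
m6=pickle.load(open("w6.pkl","rb")); im=cv2.imread("pics/w6.png")
for c in [(352,327.5),(349,362)]: print("w6",slot(im,m6,c,9), ray(m6,c,.053).round(4))
m,o=pickle.load(open("w8.pkl","rb")); im=cv2.imread("pics/w8.png"); 
print("tip",ray(m,(274.3,218.3),.2324-.0985).round(4))
E
```

```text
w1 (np.float64(76.13992145186256), array([0.5322, 0.1585]), np.float64(4.463203125066855))
w1 (np.float64(79.98340501185066), array([0.5338, 0.1062]), np.float64(4.884979179854417))
w1 (np.float64(69.09025073562252), array([0.5365, 0.0545]), np.float64(6.895853334837308))
w2 (np.float64(79.74733148019291), array([0.5344, 0.1056]), np.float64(3.859818547880189))
w2 (np.float64(68.89821797856025), array([0.5365, 0.0538]), np.float64(4.5594259214050865))
w6 (np.float64(94.1806000779305), array([0.5346, 0.1527]), np.float64(1.6324094664908728)) [0.5333 0.1572 0.053 ]
w6 (np.float64(91.87889083051293), array([0.5364, 0.0972]), np.float64(1.2736541899135865)) [0.5351 0.1034 0.053 ]
tip [0.4256 0.3173 0.1339]
```

Slots lie at world 69°, 80° and 76° (m1, m2, m3), and locked is 2.4°. I'll start with m3: turn to yaw 76° and hover beside it for a near check of blade against screw.

```bash
python3 -m jog '[[[0.03,-0.04,0,0,0,7,255],[0.06,-0.08,0,0,0,14,255],[0.09,-0.12,-0.01,0,0,21,255],[0.12,-0.155,-0.03,0,0,28,255],[0.1286,-0.165,-0.05,0,0,30,255],[0.1286,-0.165,-0.05,0,0,30,255],[0.1286,-0.165,-0.05,0,0,30,255],[0.1286,-0.165,-0.05,0,0,30,255]]]'
cat > look.py <<'E'
from h import *
import pickle,sys
def look(name,exp,dz=.0985,rs=(11,)):
    o=bot.get_obs(); im,m=snap("wrist",name); pickle.dump((m,o),open(name+".pkl","wb"))
    Rt=R.from_quat(o['tool_rot']).as_matrix(); psi=np.degrees(np.arctan2(Rt[1,1],Rt[0,1]))
    t=o['eef_pos']+Rt@np.array([0,0,dz]); print("eef",o['eef_pos'].round(4),"psi",psi.round(2),"j",o['joint_pos'].round(2),"f",o['ft_force'].round(1),o['ft_torque'].round(2)); print("tip px",proj(m,t).round(1),"screw px exp",proj(m,[*exp,.053]).round(1))
    return im,m,o,Rt
E
python3 - <<'E'
from look import *
im,m,o,Rt=look("w9",(.532,.158))
hsv=cv2.cvtColor(im,cv2.COLOR_BGR2HSV); e=proj(m,[.532,.158,.053])
mk=cv2.inRange(hsv,(15,90,50),(35,255,255)); h=np.zeros_like(mk); cv2.circle(h,tuple(int(x) for x in e),24,255,-1); mk&=h
mk=cv2.morphologyEx(mk,cv2.MORPH_CLOSE,np.ones((9,9))); P=np.argwhere(mk)[:,::-1].astype(np.float32)
cc,rr=cv2.minEnclosingCircle(P); print(cc,rr,ray(m,cc,.053).round(4),slot(im,m,cc,rr*.8))
cv2.imwrite("pics/w9c.png",cv2.resize(im[130:290,180:370],None,fx=4,fy=4,interpolation=cv2.INTER_CUBIC))
E
```

```text
clock: 11.38
eef_pos: [0.5542, 0.1539, 0.1796]
tool_rot: [0.124, 0.992, -0.001, -0.002]
ft_force: [0.1, 0.3, -0.5]
grip_width: 0.0244
eef [0.5542 0.1539 0.1796] psi 75.76 j [0.27 0.42 0.11 1.26 0.   0.52] f [ 0.1  0.3 -0.5] [-0.02 -0.01 -0.08]
tip px [276. 218.] screw px exp [274.4 181.4]
(274.38983154296875, 181.08474731445312) 14.638328552246094 [0.5318 0.1581 0.053 ] (np.float64(76.3881140110379), array([0.5319, 0.1581]), np.float64(5.363741391165602))
```

View pics/w9c.png

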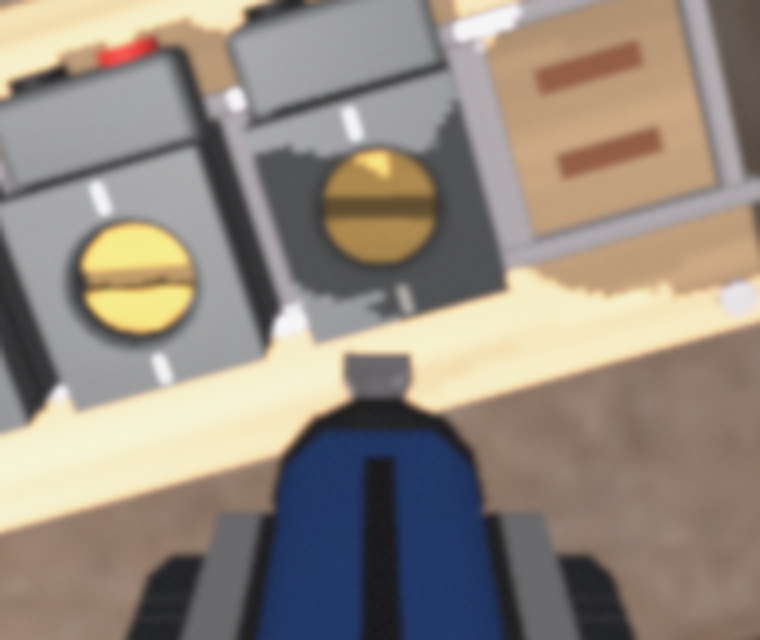

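The near view shows the m3 screw at (274,181) with its slot horizontal, parallel to the blade at (274,218), so the yaw matches. I'll shift about 24 mm along −x and go down slowly.

```bash
python3 -m jog '[[[-0.012,0.003,0,0,0,0.5,255],[-0.0236,0.0058,-0.005,0,0,0.5,255],[-0.0236,0.0058,-0.015,0,0,0.5,255],[-0.0236,0.0058,-0.02,0,0,0.5,255],[-0.0236,0.0058,-0.02,0,0,0.5,255],[-0.0236,0.0058,-0.02,0,0,0.5,255]]]'
python3 -c "
from workcell import bot
o=bot.get_obs();print(o['eef_pos'].round(4),o['ft_force'].round(1),o['ft_torque'].round(3))"
```

```text
clock: 11.93
eef_pos: [0.531, 0.161, 0.1616]
tool_rot: [0.118, 0.993, -0.0, -0.0]
ft_force: [-0.8, -0.4, -0.6]
grip_width: 0.024
[0.531  0.161  0.1616] [-0.8 -0.4 -0.6] [-0.005  0.001 -0.034]
```

```bash
python3 -m jog '[[[-0.0003,-0.001,-0.003,0,0,0,255],[-0.0003,-0.001,-0.006,0,0,0,255],[-0.0003,-0.001,-0.009,0,0,0,255],[-0.0003,-0.001,-0.0125,0,0,0,255],[-0.0003,-0.001,-0.0125,0,0,0,255],[-0.0003,-0.001,-0.0125,0,0,0,255]]]'
python3 -c "
from workcell import bot
o=bot.get_obs();print(o['eef_pos'].round(4),o['ft_force'].round(1),o['ft_torque'].round(3))"
```

```text
clock: 12.43
eef_pos: [0.5305, 0.1592, 0.1489]
tool_rot: [0.119, 0.993, -0.0, -0.0]
ft_force: [0.1, -0.1, -1.6]
grip_width: 0.024
[0.5305 0.1592 0.1489] [ 0.1 -0.1 -1.6] [ 0.014  0.002 -0.025]
```

The blade is 2.6 mm into the slot with no force. I'll turn clockwise about 70°, shifting for the small tip eccentricity, and read the torque.

```bash
python3 -m jog '[[[0,0,-0.001,0,0,-6,255],[0.0002,0.0001,-0.001,0,0,-12,255],[0.0004,0.0002,-0.001,0,0,-18,255],[0.0006,0.0003,-0.001,0,0,-24,255],[0.0008,0.0004,-0.001,0,0,-30,255],[0.001,0.0005,-0.001,0,0,-36,255],[0.0011,0.0005,-0.001,0,0,-42,255],[0.0013,0.0006,-0.001,0,0,-48,255],[0.0015,0.0006,-0.001,0,0,-54,255],[0.0017,0.0006,-0.001,0,0,-60,255]]]'
python3 -c "
from workcell import bot
o=bot.get_obs();print(o['eef_pos'].round(4),o['ft_force'].round(1),o['ft_torque'].round(3),o['joint_pos'].round(2))"
python3 -m jog '[[[0.0001,0,0,0,0,-5,255],[0.0003,-0.0001,0,0,0,-10,255],[0.0005,-0.0002,0,0,0,-15,255],[0.0006,-0.0003,0,0,0,-18,255],[0.0006,-0.0003,0,0,0,-20,255],[0.0006,-0.0003,0,0,0,-20,255]]]'
python3 -c "
from workcell import bot
o=bot.get_obs();print(o['eef_pos'].round(4),o['ft_force'].round(1),o['ft_torque'].round(3),o['joint_pos'].round(2))"
```

```text
clock: 13.27
eef_pos: [0.5323, 0.1597, 0.1484]
tool_rot: [0.601, 0.799, -0.0, 0.0]
ft_force: [-0.6, -0.4, -0.8]
grip_width: 0.0245
[0.5323 0.1597 0.1484] [-0.6 -0.4 -0.8] [-0.201  0.103  0.061] [ 0.29  0.4  -0.01  1.16 -0.    1.58]
clock: 13.77
eef_pos: [0.5327, 0.1596, 0.1484]
tool_rot: [0.729, 0.684, -0.0, -0.0]
ft_force: [0.1, -0.4, -0.0]
grip_width: 0.0245
[0.5327 0.1596 0.1484] [ 0.1 -0.4 -0. ] [-0.107  0.277  0.027] [ 0.29  0.4  -0.01  1.16  0.    1.93]
```

```bash
python3 -m jog '[[[0.0001,0,0,0,0,-3,255],[0.0002,0,0,0,0,-6,255],[0.0002,0,0,0,0,-8,255],[0.0002,0,0,0,0,-8,255]]]'
python3 -c "
from workcell import bot
o=bot.get_obs();print(o['ft_force'].round(1),o['ft_torque'].round(3),o['joint_pos'].round(2))"
python3 -m jog '[[[0,0,0,0,0,-3,255],[0,0,0,0,0,-6,255],[0,0,0,0,0,-6,255]]]'
python3 -c "
from workcell import bot
o=bot.get_obs();print(o['ft_force'].round(1),o['ft_torque'].round(3),o['joint_pos'].round(2))"
```

```text
clock: 14.1
eef_pos: [0.5328, 0.1596, 0.1484]
tool_rot: [0.775, 0.632, -0.0, -0.0]
ft_force: [-1.7, -0.9, 0.6]
grip_width: 0.0244
[-1.7 -0.9  0.6] [-0.136  0.392  0.065] [ 0.29  0.4  -0.01  1.16  0.    2.06]
clock: 14.35
eef_pos: [0.5329, 0.1596, 0.1484]
tool_rot: [0.807, 0.591, -0.0, -0.0]
ft_force: [-0.5, -0.0, -0.3]
grip_width: 0.0243
[-0.5 -0.  -0.3] [-0.14   0.37   0.033] [ 0.29  0.41 -0.01  1.16 -0.    2.17]
```

```bash
python3 -m jog '[[[0,0,0.005,0,0,0,255],[0,0,0.012,0,0,0,255],[0,0,0.02,0,0,0,255],[-0.004,-0.012,0.031,0,0,0,255],[-0.0076,-0.024,0.031,0,0,0,255],[-0.0076,-0.024,0.031,0,0,0,255],[-0.0076,-0.024,0.031,0,0,0,255]]]'
python3 - <<'E'
from look import *
im,m,o,Rt=look("w10",(.532,.158))
e=proj(m,[.5318,.1581,.053])
for r in (10,12): print(slot(im,m,e,r))
cv2.imwrite("pics/w10c.png",cv2.resize(im[130:290,180:370],None,fx=4,fy=4,interpolation=cv2.INTER_CUBIC))
E
```

```text
clock: 14.93
eef_pos: [0.5255, 0.1346, 0.1798]
tool_rot: [0.808, 0.59, 0.0, 0.0]
ft_force: [-1.3, 0.1, -0.4]
grip_width: 0.0243
eef [0.5255 0.1346 0.1798] psi -17.71 j [0.25 0.36 0.01 1.22 0.   2.13] f [-1.3  0.1 -0.4] [-0.01  0.01  0.  ]
tip px [274.7 216.5] screw px exp [273.5 177.3]
(np.float64(2.076422008182874), array([0.5317, 0.1581]), np.float64(4.3182121856756295))
(np.float64(2.0267028668177716), array([0.5317, 0.1581]), np.float64(5.202842128853526))
```

Run:
```python
import cv2,numpy as np
for n in ("w9","w10"):
    g=cv2.cvtColor(cv2.imread(f"pics/{n}.png"),cv2.COLOR_BGR2GRAY)
    print(n); print(g[210:230:1,262:290:2])
```

```text
w9
[[157 156 155 155 154 155 153 157 181 193 215 227 233 235]
 [157 156 155 156 157 165 180 202 220 227 232 235 236 236]
 [156 156 157 163 177 197 216 228 233 235 236 236 237 237]
 [158 162 173 192 213 226 232 236 236 237 237 237 237 237]
 [170 188 208 224 231 235 236 236 237 237 237 237 237 238]
 [204 221 230 234 236 236 237 237 237 237 238 238 238 238]
 [229 233 232 233 235 236 236 236 236 237 237 238 238 238]
 [236 234 220 216 224 225 225 226 225 226 230 238 238 237]
 [237 232 179 161 172 173 175 175 174 175 202 235 236 235]
 [237 231 147 115 118 118 119 118 118 119 171 233 235 234]
 [238 231 142 106 106 105 107 105 106 108 159 231 233 231]
 [239 231 140 103 104 103 104 103 105 107 150 225 230 228]
 [239 231 135 102 101 101 102 102 104 107 144 221 227 226]
 [239 231 136 102 101 101 103 102 107 113 143 218 226 225]
 [239 231 146 104 100 104 105 105 114 121 142 217 225 225]
 [238 231 162 110 102 105 107 107 119 122 148 218 226 226]
 [236 231 182 119 102 106 107 106 115 117 166 222 226 227]
 [235 231 200 127 101 104 106 105 106 112 188 226 228 229]
 [232 230 207 126  91  94  94  94  
[... 568 characters left out ...]
2  88  91  92  92  92  96 110 118 133 157 159 159]
 [ 60  68  94 101 100  99 101 101 103 105 121 155 159 160]
 [ 68  74  97 101 102 102 102 102 103 103 118 155 159 158]
 [ 84  94 100 101 101 101 102 101 101 102 118 153 158 153]
 [115 121 103  99  98  99  99  99 101 103 117 151 153 148]
 [142 138 105  98  97  98 100  99 103 109 116 146 147 170]
 [153 143 106  98  98 101 103 101 110 117 113 139 163 208]
 [155 144 111 101  98 103 104 103 115 118 108 139 197 221]
 [156 147 121 104  99 104 103 103 112 112 104 161 217 224]
 [158 151 129 106  97 102 102 100 103 102 112 190 222 224]
 [158 152 134  99  88  91  92  91  88  88 126 209 224 224]
 [157 148 124  79  63  66  67  65  63  67 130 212 223 224]]
```

m3's slot is now at 2.0° against the rail's 2.4°, so it is locked. The blade is still square in the grip (edge horizontal at row 217). Next is m2.

```bash
python3 -m jog '[[[0,0,0.02,0,0,7,255],[0.01,-0.01,0.02,0,0,14,255],[0.02,-0.02,0.02,0,0,21,255],[0.03,-0.03,0.02,0,0,28,255],[0.0317,-0.0315,0.02,0,0,35,255],[0.0317,-0.0315,0.02,0,0,42,255],[0.0317,-0.0315,0.02,0,0,49,255],[0.0317,-0.0315,0.02,0,0,56,255],[0.0317,-0.0315,0.02,0,0,63,255],[0.0317,-0.0315,0.02,0,0,70,255]]]'
python3 -m jog '[[[0,0,0,0,0,7,255],[0,0,0,0,0,14,255],[0,0,-0.01,0,0,21,255],[0,0,-0.02,0,0,27.7,255],[0,0,-0.02,0,0,27.7,255],[0,0,-0.02,0,0,27.7,255]]]'
cat >> look.py <<'E'
def screw(name,exp):
    im,m,o,Rt=look(name,exp)
    hsv=cv2.cvtColor(im,cv2.COLOR_BGR2HSV); e=proj(m,[*exp,.053])
    mk=cv2.inRange(hsv,(15,90,50),(35,255,255)); h=np.zeros_like(mk); cv2.circle(h,tuple(int(x) for x in e),19,255,-1); mk&=h
    mk=cv2.morphologyEx(mk,cv2.MORPH_CLOSE,np.ones((9,9)))
    n,l,st,c=cv2.connectedComponentsWithStats(mk); i=1+np.argmax(st[1:,4])
    cc,rr=cv2.minEnclosingCircle(np.argwhere(l==i)[:,::-1].astype(np.float32)); print("screw",np.round(cc,1),rr,ray(m,cc,.053).round(4),slot(im,m,cc,rr*.8))
    g=cv2.cvtColor(im,cv2.COLOR_BGR2GRAY); t=proj(m,o['eef_pos']+Rt@np.array([0,0,.0985])).astype(int)
    print(g[t[1]-4:t[1]+6:1,t[0]-13:t[0]+13:2])
E
python3 -c "
from look import *
screw('w11',(.534,.1062))"
```

```text
clock: 15.82
eef_pos: [0.5571, 0.1043, 0.1986]
tool_rot: [0.319, 0.948, -0.0, -0.001]
ft_force: [-0.4, 0.5, -0.9]
grip_width: 0.0245
clock: 16.32
eef_pos: [0.5565, 0.1042, 0.1783]
tool_rot: [0.088, 0.996, -0.0, -0.001]
ft_force: [-0.4, 0.0, -1.0]
grip_width: 0.0243
eef [0.5565 0.1042 0.1783] psi 79.92 j [0.18 0.4  0.08 1.24 0.   0.36] f [-0.4  0.  -1. ] [-0.   -0.01 -0.03]
tip px [276.  218.1] screw px exp [273.6 181.5]
screw [273.1 181.5] 14.624048233032227 [0.5339 0.1058 0.053 ] (np.float64(80.27046863770255), array([0.534 , 0.1056]), np.float64(4.948865482085976))
[[216 226 233 235 238 238 239 239 239 240 240 240 240]
 [234 237 238 238 239 239 239 240 240 240 240 240 241]
 [238 239 237 237 239 239 239 239 239 240 240 241 241]
 [240 238 225 225 230 230 230 230 230 231 234 241 241]
 [240 236 186 172 178 179 179 179 180 180 208 239 241]
 [241 234 152 120 122 122 122 121 121 122 177 238 240]
 [241 235 147 108 107 108 107 107 109 109 166 236 239]
 [241 235 144 106 106 106 106 106 107 107 158 233 237]
 [241 234 139 104 103 104 103 104 105 109 153 230 235]
 [241 234 139 103 101 103 104 104 109 115 150 227 235]]
```

```bash
python3 -m jog '[[[-0.012,0.0015,0,0,0,0,255],[-0.0239,0.003,-0.005,0,0,0.2,255],[-0.0239,0.003,-0.012,0,0,0.2,255],[-0.0239,0.003,-0.018,0,0,0.2,255],[-0.0239,0.003,-0.018,0,0,0.2,255],[-0.0239,0.003,-0.018,0,0,0.2,255]]]'
python3 -c "
from workcell import bot
o=bot.get_obs();print(o['eef_pos'].round(4),o['ft_force'].round(1),o['ft_torque'].round(3))"
```

```text
clock: 16.87
eef_pos: [0.5337, 0.1071, 0.161]
tool_rot: [0.085, 0.996, -0.0, -0.0]
ft_force: [-0.5, 0.1, -0.6]
grip_width: 0.0241
[0.5337 0.1071 0.161 ] [-0.5  0.1 -0.6] [0.002 0.011 0.044]
```

```bash
python3 -m jog '[[[-0.0011,0.0002,-0.003,0,0,0,255],[-0.0011,0.0002,-0.006,0,0,0,255],[-0.0011,0.0002,-0.009,0,0,0,255],[-0.0011,0.0002,-0.0122,0,0,0,255],[-0.0011,0.0002,-0.0122,0,0,0,255],[-0.0011,0.0002,-0.0122,0,0,0,255]]]'
python3 -c "
from workcell import bot
o=bot.get_obs();print(o['eef_pos'].round(4),o['ft_force'].round(1),o['ft_torque'].round(3))"
```

```text
clock: 17.37
eef_pos: [0.5323, 0.1073, 0.1488]
tool_rot: [0.085, 0.996, -0.0, -0.0]
ft_force: [0.8, 0.5, -2.1]
grip_width: 0.0244
[0.5323 0.1073 0.1488] [ 0.8  0.5 -2.1] [ 0.015 -0.144 -0.019]
```

```bash
python3 -m jog '[[[0,0,-0.001,0,0,-7,255],[0.0002,0.0001,-0.001,0,0,-14,255],[0.0004,0.0002,-0.001,0,0,-21,255],[0.0006,0.0003,-0.001,0,0,-28,255],[0.0009,0.0004,-0.001,0,0,-35,255],[0.0011,0.0005,-0.001,0,0,-42,255],[0.0012,0.0005,-0.001,0,0,-48,255],[0.0014,0.0006,-0.001,0,0,-54,255],[0.0016,0.0006,-0.001,0,0,-60,255],[0.0018,0.0006,-0.001,0,0,-66,255]]]'
python3 -m jog '[[[0.0001,0,0,0,0,-5,255],[0.0003,-0.0001,0,0,0,-10,255],[0.0004,-0.0002,0,0,0,-15,255],[0.0006,-0.0003,0,0,0,-20,255],[0.0007,-0.0004,0,0,0,-25,255],[0.0007,-0.0004,0,0,0,-25,255],[0.0007,-0.0004,0,0,0,-26,255]]]'
python3 -c "
from workcell import bot
o=bot.get_obs();print(o['eef_pos'].round(4),o['ft_force'].round(1),o['ft_torque'].round(3))"
```

```text
clock: 18.2
eef_pos: [0.5341, 0.1077, 0.1484]
tool_rot: [0.616, 0.788, -0.0, 0.0]
ft_force: [-0.4, -1.5, -1.5]
grip_width: 0.0242
clock: 18.78
eef_pos: [0.5346, 0.1075, 0.1483]
tool_rot: [0.775, 0.632, -0.0, 0.0]
ft_force: [-1.4, 0.1, -0.3]
grip_width: 0.0244
[0.5346 0.1075 0.1483] [-1.4  0.1 -0.3] [-0.096  0.215  0.054]
```

```bash
python3 -m jog '[[[0,0,0.005,0,0,0,255],[0,0,0.012,0,0,0,255],[0,0,0.02,0,0,0,255],[-0.003,-0.012,0.031,0,0,0,255],[-0.005,-0.0245,0.031,0,0,0,255],[-0.005,-0.0245,0.031,0,0,0,255],[-0.005,-0.0245,0.031,0,0,0,255]]]'
python3 - <<'E'
from look import *
screw("w12",(.5339,.1057))
m,o=pickle.load(open("w12.pkl","rb")); im=cv2.imread("pics/w12.png")
print("m3",slot(im,m,proj(m,[.5318,.1581,.053]),11))
E
```

```text
clock: 19.37
eef_pos: [0.5297, 0.0819, 0.1796]
tool_rot: [0.776, 0.63, 0.0, 0.0]
ft_force: [0.6, 0.1, -1.3]
grip_width: 0.0243
eef [0.5297 0.0819 0.1796] psi -11.83 j [ 0.15  0.34 -0.01  1.21  0.    1.93] f [ 0.6  0.1 -1.3] [0.05 0.04 0.04]
tip px [274.8 216.6] screw px exp [273.8 177.5]
screw [274.2 176.6] 14.763336181640625 [0.5344 0.1063 0.053 ] (np.float64(7.684682398754745), array([0.5343, 0.106 ]), np.float64(5.07624780703923))
[[ 56  56  55  55  52  51  49  46  49  52  54  56  58]
 [ 56  53  53  50  47  47  50  51  54  56  59  63  72]
 [ 53  51  49  47  50  52  55  56  59  62  71  89 106]
 [ 48  49  49  52  55  56  58  63  75  89 106 125 141]
 [ 49  53  56  58  59  59  70  85 107 123 137 148 154]
 [ 55  56  66  71  72  74  88 107 126 134 141 152 157]
 [ 59  66  80  88  89  89  96 106 115 118 121 146 156]
 [ 79  96  99  97  97  97  99 100 101 101 106 141 157]
 [112 130 116  99  99  99  99 100 100 100 102 140 156]
 [139 146 123 100  98  98  99  99  99  99 102 136 154]]
m3 (np.float64(2.4042252656602443), array([0.5318, 0.1577]), np.float64(4.166968927017351))
```

m2 is at 7.7°, about 1.48 rad, which is only just over the threshold. I'll re-engage in the same place and turn 10° further.

```bash
python3 -m jog '[[[0.0025,0.012,0,0,0,0,255],[0.005,0.0245,-0.005,0,0,0,255],[0.005,0.0245,-0.012,0,0,0,255],[0.005,0.0245,-0.018,0,0,0,255],[0.005,0.0245,-0.022,0,0,0,255],[0.005,0.0245,-0.027,0,0,0,255],[0.005,0.0245,-0.031,0,0,0,255],[0.005,0.0245,-0.031,0,0,0,255]]]'
python3 -m jog '[[[0,0,0,0,0,-3,255],[0.0001,0,0,0,0,-6,255],[0.0002,0,0,0,0,-9,255],[0.0002,0,0,0,0,-11,255],[0.0002,0,0,0,0,-11,255]]]'
python3 -m jog '[[[0,0,0.005,0,0,0,255],[0,0,0.012,0,0,0,255],[0,0,0.02,0,0,0,255],[-0.004,-0.012,0.031,0,0,0,255],[-0.009,-0.0235,0.031,0,0,0,255],[-0.009,-0.0235,0.031,0,0,0,255],[-0.009,-0.0235,0.031,0,0,0,255]]]'
python3 - <<'E'
from look import *
screw("w13",(.5339,.1057))
E
```

```text
clock: 20.08
eef_pos: [0.5346, 0.1074, 0.1471]
tool_rot: [0.776, 0.631, -0.0, -0.0]
ft_force: [1.7, 0.3, -4.8]
grip_width: 0.0242
clock: 20.5
eef_pos: [0.5346, 0.1073, 0.1472]
tool_rot: [0.833, 0.554, -0.001, -0.0]
ft_force: [1.7, 0.5, -6.5]
grip_width: 0.0247
clock: 21.08
eef_pos: [0.5259, 0.0831, 0.1801]
tool_rot: [0.833, 0.553, 0.001, 0.0]
ft_force: [-0.4, -0.3, -1.3]
grip_width: 0.0244
eef [0.5259 0.0831 0.1801] psi -22.82 j [ 0.16  0.34 -0.02  1.21  0.    2.13] f [-0.4 -0.3 -1.3] [0.13 0.04 0.01]
tip px [274.6 216.6] screw px exp [272.6 177.7]
screw [266.2 177.7] 14.90657901763916 [0.5291 0.1077 0.053 ] (np.float64(174.45746889176579), array([0.5291, 0.1076]), np.float64(4.805761370554702))
[[165 155  98  56  55  56  55  53  49  49  52  54  59]
 [160 147  98  58  55  55  54  49  46  52  55  62  80]
 [143 120  83  57  55  53  50  48  52  56  62  82 113]
 [108  83  65  56  53  48  49  53  57  63  85 115 141]
 [ 73  60  58  55  51  52  56  59  63  86 116 140 151]
 [ 58  56  61  67  67  70  72  72  78 105 129 147 152]
 [ 58  55  72  86  88  90  90  89  93 105 117 141 153]
 [ 61  59  78  95  96  97  97  98  99 100 103 137 152]
 [ 74  72  83  98  99  99  99  99  99 100 102 136 151]
 [ 93  92  88  97  98  98  99  98  99  98 102 134 151]]
```

The m2 screw seems displaced by about 5 mm, so I need to see this.

Run:
```python
import cv2
im=cv2.imread("pics/w13.png"); cv2.imwrite("pics/w13c.png",cv2.resize(im[40:300,140:440],None,fx=2.6,fy=2.3,interpolation=cv2.INTER_CUBIC))
```

```text
(no output)
```

View pics/w13c.png

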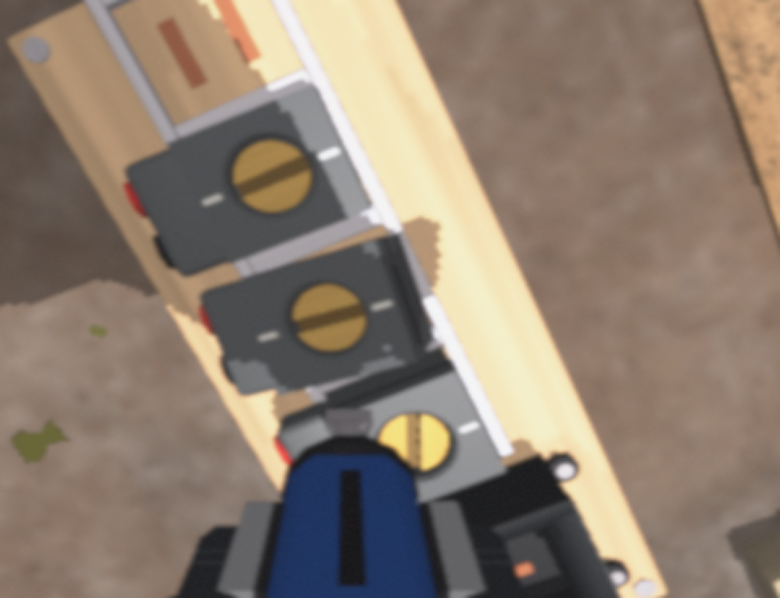

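Module 2 got carried up by the jammed blade and dropped skewed: it is yawed about −8° and tilted, with its +x edge on the frame. Its slot is parallel to its own marks, so the screw is still locked. I'll try to reseat it by re-entering the slot aligned, easing the module back counter-clockwise, and releasing before lifting.

```bash
python3 -m jog '[[[0,0.01,0,0,0,6,255],[0.0047,0.0268,0,0,0,12,255],[0.0047,0.0268,-0.005,0,0,17.3,255],[0.0047,0.0268,-0.01,0,0,17.3,255],[0.0047,0.0268,-0.015,0,0,17.3,255],[0.0047,0.0268,-0.015,0,0,17.3,255]]]'
python3 -c "
from workcell import bot
o=bot.get_obs();print(o['eef_pos'].round(4),o['ft_force'].round(1),o['ft_torque'].round(3))"
python3 -m jog '[[[0,0,-0.003,0,0,0,255],[0,0,-0.006,0,0,0,255],[0,0,-0.009,0,0,0,255],[0,0,-0.0115,0,0,0,255],[0,0,-0.0115,0,0,0,255]]]'
python3 -c "
from workcell import bot
o=bot.get_obs();print(o['eef_pos'].round(4),o['ft_force'].round(1),o['ft_torque'].round(3))"
```

```text
clock: 21.63
eef_pos: [0.5295, 0.1105, 0.1624]
tool_rot: [0.74, 0.672, -0.001, -0.001]
ft_force: [0.1, -0.1, -2.1]
grip_width: 0.0245
[0.5295 0.1105 0.1624] [ 0.1 -0.1 -2.1] [ 0.013  0.024 -0.049]
clock: 22.05
eef_pos: [0.5307, 0.1107, 0.1523]
tool_rot: [0.74, 0.673, -0.0, 0.0]
ft_force: [0.3, -0.3, -0.4]
grip_width: 0.0241
[0.5307 0.1107 0.1523] [ 0.3 -0.3 -0.4] [-0.079  0.004  0.01 ]
```

```bash
python3 -m jog '[[[0,0,-0.001,0,0,5,255],[0,0,-0.001,0,0,10,255],[0,0,-0.001,0,0,15,255],[0,0,-0.001,0,0,18,255],[0,0,-0.001,0,0,21,255],[0,0,-0.001,0,0,24,255],[0,0,-0.001,0,0,24,255]]]'
python3 -c "
from workcell import bot
o=bot.get_obs();print(o['eef_pos'].round(4),o['ft_force'].round(1),o['ft_torque'].round(3))"
python3 -m jog '[[[0,0,0,0,0,-5,255],[0,0,0,0,0,-10,255],[0,0,0,0,0,-14,255],[0,0,0.005,0,0,-14,255],[0,0,0.012,0,0,-14,255],[0,0,0.02,0,0,-14,255],[-0.001,-0.012,0.027,0,0,-14,255],[-0.002,-0.025,0.027,0,0,-14,255],[-0.002,-0.025,0.027,0,0,-14,255]]]'
cat >> look.py <<'E'
def marks(name,exp,r=34):
    "white marks beside a screw, world direction"
    m,o=pickle.load(open(name+".pkl","rb")); im=cv2.imread(f"pics/{name}.png"); hsv=cv2.cvtColor(im,cv2.COLOR_BGR2HSV); e=proj(m,[*exp,.057])
    g=cv2.cvtColor(im,cv2.COLOR_BGR2GRAY); th=cv2.morphologyEx(g,cv2.MORPH_TOPHAT,np.ones((9,9)))
    mk=((th>40)&(hsv[:,:,1]<60)).astype(np.uint8); n,l,st,c=cv2.connectedComponentsWithStats(mk)
    for i in range(1,n):
        d=np.hypot(*(c[i]-e))
        if 14<d<r and 4<st[i,4]<60: print("mark",c[i].round(1),st[i,4],ray(m,c[i],.058).round(4))
E
python3 - <<'E'
from look import *
screw("w14",(.532,.107)); marks("w14",(.532,.107))
E
```

```text
clock: 22.63
eef_pos: [0.5311, 0.11, 0.1519]
tool_rot: [0.584, 0.812, -0.0, 0.001]
ft_force: [0.9, -3.6, -0.9]
grip_width: 0.0239
[0.5311 0.11   0.1519] [ 0.9 -3.6 -0.9] [-0.675 -0.207 -0.017]
clock: 23.38
eef_pos: [0.5288, 0.0835, 0.1796]
tool_rot: [0.679, 0.734, 0.0, 0.001]
ft_force: [0.2, -0.5, -1.3]
grip_width: 0.0243
eef [0.5288 0.0835 0.1796] psi 4.46 j [ 0.16  0.34 -0.01  1.21 -0.    1.65] f [ 0.2 -0.5 -1.3] [ 0.01  0.   -0.03]
tip px [275.2 216.7] screw px exp [281.1 178.5]
screw [280.7 179.6] 14.821748733520508 [0.5318 0.1061 0.053 ] (np.float64(1.2750341040304534), array([0.5316, 0.1061]), np.float64(5.201389440919835))
[[ 49  51  51  51  52  53  52  53  53  53  54  54  54]
 [ 50  49  50  48  49  49  48  49  49  49  49  49  50]
 [ 54  53  53  52  53  53  52  51  52  51  50  50  50]
 [ 57  58  57  57  56  56  56  56  56  55  55  55  53]
 [ 67  67  62  59  61  60  60  59  60  60  60  59  58]
 [100  95  76  73  72  73  73  73  73  72  73  73  71]
 [137 127  98  89  90  90  90  89  90  89  95 107 104]
 [154 144 107  98  98  99  98  98  97  98 110 140 139]
 [157 148 109  98  99  99 100 100 100 100 116 153 155]
 [157 148 108  99  99  99  99  98  99 100 116 153 158]]
mark [256.3 179.9] 22 [0.5123 0.1053 0.058 ]
mark [303.7 182.9] 34 [0.55   0.1058 0.058 ]
```

Run:
```python
from look import *
for n,e in [("w12",(.534,.1057)),("w11",(.534,.1057)),("w9",(.5318,.158)),("w14",(.5318,.158)),("w10",(.5318,.158))]: print(n,e); marks(n,e)
```

```text
w12 (0.534, 0.1057)
mark [297.1 173.7] 23 [0.5527 0.1058 0.058 ]
mark [251.4 183.3] 24 [0.5158 0.1057 0.058 ]
mark [292.6 184.1] 13 [0.5477 0.0984 0.058 ]
mark [281.3 200.3] 39 [0.5363 0.0872 0.058 ]
w11 (0.534, 0.1057)
mark [268.1 160.2] 33 [0.5159 0.1051 0.058 ]
mark [278.2 205.1] 21 [0.5527 0.1066 0.058 ]
w9 (0.5318, 0.158)
mark [267.6 160.5] 32 [0.5137 0.1572 0.058 ]
mark [280.8 204. ] 20 [0.5502 0.1587 0.058 ]
w14 (0.5318, 0.158)
mark [262.4 110.6] 29 [0.5136 0.1579 0.058 ]
mark [311.9 114.5] 29 [0.5506 0.158  0.058 ]
mark [317.9 124.4] 9 [0.556  0.1512 0.058 ]
w10 (0.5318, 0.158)
mark [296.  171.5] 22 [0.5505 0.1579 0.058 ]
mark [251.5 185.6] 23 [0.5136 0.1579 0.058 ]
mark [302.1 192.8] 56 [0.5503 0.14   0.058 ]
```

Run:
```python
from look import *
m,o=pickle.load(open("w14.pkl","rb")); im=cv2.imread("pics/w14.png"); g=cv2.cvtColor(im,cv2.COLOR_BGR2GRAY)
for n,rows,in (("m3",(101,108,122,130)),("m2",(165,172,190,197))):
    print(n); 
    for r in rows: print(r,"R",g[r,298:336:2],"L",g[r,222:262:2])
T=np.array(m["T"]); print("cam",T[:3,3].round(3))
```

```text
m3
101 R [ 84  62  72  81  81  82  87 131 149 149 161 212 231 231 230 230 231 231
 232] L [137 135 143 153 125  73  69  76  81  81  81  81  81  81  83  81  80  79
  81  83]
108 R [137 126  75  66  77  81 103 146 151 152 184 228 232 231 230 230 231 232
 232] L [137 134 143 154 157 149  99  77  80  81  82  82  81  82  82  81  81  78
  89  99]
122 R [108  68  70  78  80  80  81 109 150 182 227 228 223 216 189 172 179 187
 206] L [138 135 142 140  77  43  67  77  79  80  79  79  80  78  80  79  78  78
  81  81]
130 R [ 80  80  80  80  80  80  84 135 155 159 151 156 156 156 156 157 159 161
 161] L [137 134 142 153 141 111  76  77  78  78  78  78  78  78  78  78  77  78
  80  80]
m2
165 R [ 78  78  77  77  77  76  63  79 207 227 231 231 231 233 234 236 236 234
 231] L [219 214 220 229 219 116  74  75  76  76  75  76  77  77  78  76  76  76
  76  76]
172 R [ 77  78  78  76  77  74  58 106 218 231 232 231 232 233 235 236 236 234
 230] L [219 215 220 229 232 231 170  78  76  76  77  76  76  77  77  76  76  76
  75  75]
190 R [122 131 135 136 135 114  81 171 226 231 231 232 233 234 236 237 236 233
 229] L [220 216 220 229 228 165  89 112 120 122 123 125 126 127 120  85  76  76
  76  76]
197 R [134 134 135 135 134 104 104 214 229 231 231 232 233 235 236 237 235 232
 230] L [220 216 220 229 232 232 214 129 114 116 119 121 123 125 126 123 109  90
  78  76]
cam [0.522 0.157 0.314]
```

Run:
```python
from look import *
m,o=pickle.load(open("w14.pkl","rb"))
for p in [(.5527,.1063,.058),(.5158,.1054,.058),(.5343,.1059,.053)]:
    print(proj(m,p).round(1), proj(m,(p[0]-.003,p[1],p[2]+.004)).round(1))
```

```text
[307.2 182.6] [303.9 183.4]
[260.7 180.1] [256.6 180.8]
[283.9 180.1] [280.2 180.8]
```

Module 2 is now straight in yaw (its marks are at 0.8°), but still about 3 mm to −x and about 4 mm high. I'll use the blade in the well to push +x and press lightly so it drops in.

```bash
python3 -m jog '[[[0.002,0.012,0,0,0,-3,255],[0.0037,0.0242,-0.005,0,0,-3,255],[0.0037,0.0242,-0.012,0,0,-3,255],[0.0037,0.0242,-0.017,0,0,-3,255],[0.0037,0.0242,-0.021,0,0,-3,255],[0.0037,0.0242,-0.024,0,0,-3,255],[0.0037,0.0242,-0.0265,0,0,-3,255],[0.0037,0.0242,-0.0265,0,0,-3,255]]]'
cat > f.py <<'E'
from workcell import bot
o=bot.get_obs();print(o['eef_pos'].round(4),o['ft_force'].round(1),o['ft_torque'].round(2))
E
python3 f.py
python3 -m jog '[[[0.002,0,0,0,0,0,255],[0.004,0,0,0,0,0,255],[0.006,0,0,0,0,0,255],[0.006,0,-0.001,0,0,0,255],[0.0065,0,-0.002,0,0,0,255],[0.0065,0,-0.003,0,0,0,255],[0.0065,0,-0.003,0,0,0,255]]]'; python3 f.py
```

```text
clock: 24.1
eef_pos: [0.5319, 0.1096, 0.1513]
tool_rot: [0.697, 0.717, -0.001, -0.0]
ft_force: [0.2, -1.2, -1.9]
grip_width: 0.0246
[0.5319 0.1096 0.1513] [ 0.2 -1.2 -1.9] [-0.18 -0.02  0.06]
clock: 24.68
eef_pos: [0.5384, 0.11, 0.151]
tool_rot: [0.697, 0.717, 0.0, 0.0]
ft_force: [-5.4, -1.7, 10.6]
grip_width: 0.0244
[0.5384 0.11   0.151 ] [-5.4 -1.7 10.6] [-0.44  1.57  0.04]
```

```bash
python3 -m jog '[[[0.001,-0.001,0,0,0,0,255],[0.002,-0.001,0,0,0,0,255],[0.003,-0.0015,0,0,0,0,255],[0.004,-0.002,0,0,0,0,255],[0.004,-0.002,0,0,0,0,255]]]'; python3 f.py
python3 -m jog '[[[0.001,0,0,0,0,1,255],[0.002,0,-0.001,0,0,-1,255],[0.003,0,-0.001,0,0,1,255],[0.003,0,-0.002,0,0,-1,255],[0.003,0,-0.002,0,0,0,255]]]'; python3 f.py
```

```text
clock: 25.1
eef_pos: [0.54, 0.1092, 0.1511]
tool_rot: [0.697, 0.717, -0.001, -0.003]
ft_force: [-10.2, 0.7, 14.0]
grip_width: 0.0247
[0.54   0.1092 0.1511] [-10.2   0.7  14. ] [0.36 3.25 0.03]
clock: 25.52
eef_pos: [0.5413, 0.1092, 0.1507]
tool_rot: [0.697, 0.717, -0.001, -0.004]
ft_force: [-16.4, 0.5, 27.3]
grip_width: 0.0243
[0.5413 0.1092 0.1507] [-16.4   0.5  27.3] [0.19 5.23 0.01]
```

It resists (16 N sideways, 27 N down), so I'll stop forcing it, back off and look. This is the last picture.

```bash
python3 -m jog '[[[-0.004,0,0.003,0,0,0,255],[-0.008,0,0.004,0,0,0,255],[-0.01,0,0.008,0,0,0,255],[-0.01,0,0.016,0,0,0,255],[-0.01,-0.01,0.03,0,0,0,255],[-0.01,-0.026,0.033,0,0,0,255],[-0.01,-0.026,0.033,0,0,0,255]]]'; python3 f.py
python3 - <<'E'
from look import *
screw("w15",(.533,.1061)); marks("w15",(.533,.1061))
im=cv2.imread("pics/w15.png"); a=cv2.resize(im[80:260,200:350],None,fx=3.3,fy=3.3,interpolation=cv2.INTER_CUBIC); s=bot.camera("scene"); cv2.imwrite("pics/s15.png",s); b=cv2.resize(s[180:245,225:345],None,fx=2.5,fy=2.5,interpolation=cv2.INTER_CUBIC)
c=np.zeros((max(a.shape[0],b.shape[0]),a.shape[1]+b.shape[1],3),np.uint8); c[:a.shape[0],:a.shape[1]]=a; c[:b.shape[0],a.shape[1]:]=b; cv2.imwrite("pics/c15.png",c); print(c.shape)
E
```

```text
clock: 26.1
eef_pos: [0.5377, 0.0804, 0.182]
tool_rot: [0.698, 0.716, 0.001, 0.002]
ft_force: [0.1, 0.6, -0.7]
grip_width: 0.0246
[0.5377 0.0804 0.182 ] [ 0.1  0.6 -0.7] [ 0.02 -0.03  0.05]
eef [0.5377 0.0804 0.182 ] psi 1.46 j [ 0.15  0.35  0.01  1.22 -0.    1.69] f [ 0.1  0.6 -0.7] [ 0.02 -0.03  0.05]
tip px [275.1 216.6] screw px exp [269.5 174.7]
screw [269.2 174.6] 14.77174186706543 [0.5328 0.1062 0.053 ] (np.float64(0.5419915073335346), array([0.5327, 0.1061]), np.float64(5.070905036179816))
[[ 76  79  79  79  79  79  79  82  84  86  89  89  90]
 [110 114 115 116 116 115 117 120 120 123 127 128 127]
 [144 146 147 146 146 147 147 148 149 150 151 152 152]
 [157 158 157 158 158 158 159 159 159 158 160 160 161]
 [158 159 158 157 157 158 158 158 158 159 159 161 161]
 [158 156 148 146 145 146 146 146 146 146 150 160 161]
 [159 152 127 121 120 120 120 121 121 121 134 158 160]
 [158 150 113 102 102 101 103 104 103 103 121 157 160]
 [158 149 110 100 100 100 100 101 101 101 119 157 160]
 [159 148 107 100  99 100 100 100 100 101 118 156 161]]
mark [244.8 176. ] 22 [0.5134 0.1055 0.058 ]
mark [290.7 177. ] 23 [0.5499 0.1056 0.058 ]
mark [294.  191.5] 6 [0.5531 0.0939 0.058 ]
(594, 795, 3)
```

View pics/c15.png

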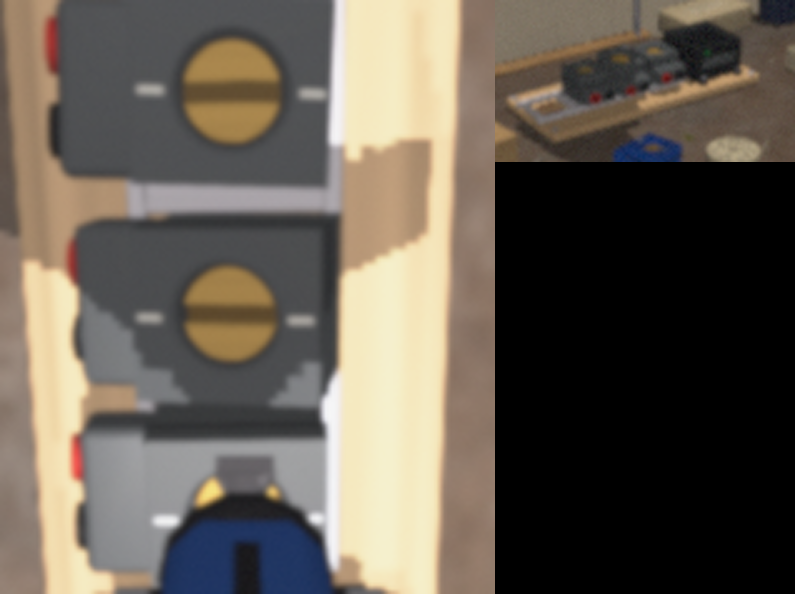

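The picture shows m2's +x bottom edge sitting on the right frame: its dark +x face covers the white frame at crop (330,310), with the top leaning to −x and the slot in line with its marks. The right push is therefore low on its +x face, towards −x, with the blade.

```bash
python3 -m jog '[[[0.02,0.014,0,0,0,0,255],[0.0393,0.027,0,0,0,0,255],[0.0393,0.027,-0.02,0,0,0,255],[0.0393,0.027,-0.04,0,0,0,255],[0.0393,0.027,-0.0555,0,0,0,255],[0.0393,0.027,-0.0555,0,0,0,255],[0.0393,0.027,-0.0555,0,0,0,255]]]'; python3 f.py
python3 -m jog '[[[-0.002,0,0,0,0,0,255],[-0.004,0,0,0,0,0,255],[-0.006,0,0,0,0,0,255],[-0.008,0,0,0,0,0,255],[-0.009,0,0,0,0,0,255],[-0.009,0,0,0,0,0,255]]]'; python3 f.py
```

```text
clock: 26.78
eef_pos: [0.5743, 0.1095, 0.1233]
tool_rot: [0.697, 0.717, -0.001, -0.001]
ft_force: [-0.0, -0.2, -0.3]
grip_width: 0.0245
[0.5743 0.1095 0.1233] [-0.  -0.2 -0.3] [-0.02 -0.1   0.03]
clock: 27.28
eef_pos: [0.5674, 0.1093, 0.1258]
tool_rot: [0.697, 0.717, 0.001, 0.001]
ft_force: [3.7, 1.1, -0.4]
grip_width: 0.0239
[0.5674 0.1093 0.1258] [ 3.7  1.1 -0.4] [ 0.07 -0.83  0.02]
```

```bash
python3 -m jog '[[[-0.001,0,0,0,0,0,255],[-0.002,0,0,0,0,0,255],[-0.002,0,0,0,0,0,255]]]'; python3 f.py
python3 -m jog '[[[-0.001,0,0,0,0,0,255],[-0.002,0,0,0,0,0,255],[-0.002,0,0,0,0,0,255]]]'; python3 f.py
```

```text
clock: 27.53
eef_pos: [0.5646, 0.1091, 0.125]
tool_rot: [0.697, 0.717, 0.0, 0.0]
ft_force: [3.0, 0.0, 0.0]
grip_width: 0.0243
[0.5646 0.1091 0.125 ] [3. 0. 0.] [ 0.05 -0.94  0.01]
clock: 27.78
eef_pos: [0.5626, 0.1091, 0.1247]
tool_rot: [0.697, 0.717, 0.0, 0.0]
ft_force: [3.7, -0.4, -1.9]
grip_width: 0.0243
[0.5626 0.1091 0.1247] [ 3.7 -0.4 -1.9] [-0.01 -1.35 -0.02]
```

```bash
python3 -m jog '[[[0.006,0,0,0,0,0,255],[0.01,0,0.01,0,0,0,255],[0.01,0,0.035,0,0,0,255],[0.01,0,0.056,0,0,0,255],[-0.01,-0.012,0.057,0,0,0,255],[-0.03,-0.028,0.057,0,0,0,255],[-0.03,-0.028,0.057,0,0,0,255],[-0.03,-0.028,0.057,0,0,0,255]]]'
python3 - <<'E'
from look import *
screw("w16",(.533,.1061)); marks("w16",(.533,.1061))
m,o=pickle.load(open("w16.pkl","rb")); print([proj(m,p).round(1) for p in [(.5527,.1063,.058),(.5158,.1054,.058),(.5343,.1059,.053)]])
g=cv2.cvtColor(cv2.imread("pics/w16.png"),cv2.COLOR_BGR2GRAY); e=proj(m,(.557,.106,.058)).astype(int)
for r in (-16,-8,8,14): print(g[e[1]+r,e[0]-16:e[0]+16:2])
e=proj(m,(.5548,.158,.058)).astype(int); print("m3")
for r in (-16,-8,8,14): print(g[e[1]+r,e[0]-16:e[0]+16:2])
E
```

```text
clock: 28.45
eef_pos: [0.5299, 0.0805, 0.181]
tool_rot: [0.698, 0.716, -0.002, -0.002]
ft_force: [1.2, 0.0, -0.5]
grip_width: 0.0245
eef [0.5299 0.0805 0.181 ] psi 1.52 j [ 0.15  0.35 -0.    1.22  0.    1.69] f [ 1.2  0.  -0.5] [ 0.06 -0.09 -0.03]
tip px [275.1 216.6] screw px exp [280.5 175.4]
screw [283.5 174.7] 14.774883270263672 [0.5354 0.1068 0.053 ] (np.float64(2.5898193419587585), array([0.5353, 0.1068]), np.float64(5.150263008708279))
[[ 59  60  59  58  59  59  60  59  60  61  60  60  61]
 [ 70  71  73  73  73  75  76  76  77  77  78  78  79]
 [106 107 107 107 108 110 112 112 112 114 114 114 115]
 [141 143 142 143 143 144 144 145 145 146 146 147 147]
 [156 156 155 156 155 155 156 156 156 156 157 158 158]
 [158 156 147 145 145 146 145 146 145 145 151 159 161]
 [158 152 126 120 120 120 120 120 120 120 133 157 160]
 [157 149 112 103 102 103 103 103 103 103 121 156 160]
 [158 149 109 101 100 100 100 101 100 101 118 154 159]
 [158 147 107  99  99 100 100  99 100 100 116 152 158]]
mark [260.4 176.4] 27 [0.517  0.1058 0.058 ]
mark [304.7 177.5] 44 [0.5522 0.1059 0.058 ]
mark [284.  199.4] 18 [0.5364 0.0875 0.058 ]
[array([305.4, 177. ]), array([258.9, 176.9]), array([282.1, 175.7])]
[ 76  79  78  80  79  78  79  78  78 107 195 223 227 231 233 234]
[133 105  70  75  79  79  79  79  83 153 223 232 232 232 233 234]
[ 94  77  84 133 163 163 163 163 158 197 229 232 232 233 234 235]
[158 164 165 164 163 163 162 162 165 212 229 232 232 233 234 235]
m3
[ 83  83  83  83  83 107 136 148 156 216 229 232 231 231 231 231]
[ 78  67  79  82  84  84 113 149 169 225 231 233 231 231 231 232]
[ 75  72  81  82  83  81  83 117 203 236 232 233 232 232 232 233]
[ 79  81  81  81  81  81  83 126 219 236 231 232 230 221 195 198]
```

Run:
```python
from look import *
m,o=pickle.load(open("w16.pkl","rb")); im=cv2.imread("pics/w16.png"); g=cv2.cvtColor(im,cv2.COLOR_BGR2GRAY)
m9,_=pickle.load(open("w9.pkl","rb")); g9=cv2.cvtColor(cv2.imread("pics/w9.png"),cv2.COLOR_BGR2GRAY); m15,_=pickle.load(open("w15.pkl","rb")); g15=cv2.cvtColor(cv2.imread("pics/w15.png"),cv2.COLOR_BGR2GRAY)
for n,mm,gg in (("w9",m9,g9),("w15",m15,g15),("w16",m,g)):
    for q in [(.550,.092),(.546,.090),(.552,.096),(.552,.0885)]: 
        u=proj(mm,(*q,.058)).astype(int); print(n,q,u,gg[u[1],u[0]],end=' ')
    u=proj(mm,(.553,.062,.058)).astype(int); print("m1",u,gg[u[1]-1:u[1]+2,u[0]] if 0<=u[1]<418 else None)
# edge columns of m2 vs seated prediction: scan +/-y edges at x=.534
for mm,gg,n in ((m9,g9,"w9"),(m,g,"w16")):
    for x in (.520,.548): print(n,x,[int(gg[tuple(proj(mm,(x,y,.058)).astype(int)[::-1])]) for y in np.arange(.080,.132,.002)])
    for y in (.096,.116): print(n,"y",y,[int(gg[tuple(proj(mm,(x,y,.058)).astype(int)[::-1])]) for x in np.arange(.500,.566,.002)])
```

```text
w9 (0.55, 0.092) [202 222] 158 w9 (0.546, 0.09) [198 218] 160 w9 (0.552, 0.096) [207 223] 157 w9 (0.552, 0.0885) [198 226] 158 m1 [168 234] [151 151 150]
w15 (0.55, 0.092) [290 193] 103 w15 (0.546, 0.09) [285 195] 80 w15 (0.552, 0.096) [292 188] 82 w15 (0.552, 0.0885) [292 197] 132 m1 [292 228] [159 159 159]
w16 (0.55, 0.092) [301 194] 163 w16 (0.546, 0.09) [296 196] 163 w16 (0.552, 0.096) [303 189] 163 w16 (0.552, 0.0885) [303 198] 163 m1 [302 229] [158 157 157]
w9 0.52 [48, 54, 75, 161, 166, 167, 166, 166, 168, 167, 167, 165, 171, 195, 162, 168, 168, 169, 169, 170, 170, 171, 170, 150, 79, 51]
w9 0.548 [47, 49, 64, 125, 157, 158, 160, 159, 160, 159, 154, 129, 132, 118, 131, 138, 145, 158, 161, 161, 161, 160, 160, 158, 116, 55]
w9 y 0.096 [162, 160, 160, 158, 157, 124, 128, 166, 167, 167, 168, 167, 164, 123, 83, 67, 61, 76, 120, 77, 85, 99, 125, 158, 160, 159, 157, 156, 157, 203, 237, 239, 241]
w9 y 0.116 [166, 165, 165, 163, 156, 96, 162, 171, 170, 169, 169, 169, 160, 187, 220, 229, 220, 168, 149, 214, 216, 137, 120, 156, 161, 159, 158, 158, 162, 221, 238, 240, 240]
w16 0.52 [57, 58, 60, 77, 77, 78, 77, 78, 78, 79, 78, 79, 98, 121, 79, 79, 78, 78, 78, 79, 80, 80, 80, 74, 55, 101]
w16 0.548 [54, 58, 68, 144, 164, 163, 163, 165, 164, 144, 97, 90, 82, 71, 63, 65, 70, 74, 79, 78, 79, 79, 80, 79, 68, 60]
w16 y 0.096 [144, 147, 150, 153, 154, 143, 103, 77, 78, 78, 78, 77, 77, 74, 71, 69, 67, 81, 84, 88, 72, 79, 109, 153, 164, 164, 163, 163, 163, 182, 223, 232, 232]
w16 y 0.116 [80, 79, 79, 80, 80, 79, 79, 79, 78, 79, 78, 79, 78, 73, 83, 120, 132, 133, 132, 133, 132, 112, 70, 74, 79, 78, 79, 79, 80, 115, 227, 232, 232]
```

Module 2 is seated again: its edges coincide with the original ones, the top is level by brightness (163 vs 132 when tilted), and its slot at 2.6° matches the rail. On m1 I'll untwist the blade before lifting.

```bash
python3 -m jog '[[[0,0,0.01,0,0,7,255],[0.01,-0.01,0.02,0,0,14,255],[0.02,-0.02,0.02,0,0,21,255],[0.0282,-0.0337,0.02,0,0,28,255],[0.0282,-0.0337,0.02,0,0,35,255],[0.0282,-0.0337,0.02,0,0,42,255],[0.0282,-0.0337,0.02,0,0,49,255],[0.0282,-0.0337,0.02,0,0,56,255],[0.0282,-0.0337,0.01,0,0,63,255],[0.0282,-0.0337,0,0,0,67.5,255]]]'
python3 -m jog '[[[0,0,0,0,0,0,255],[0,0,0,0,0,0,255]]]'
python3 -c "
from look import *
screw('w17',(.5366,.0540)); marks('w17',(.5366,.0540))"
```

```text
clock: 29.33
eef_pos: [0.5613, 0.048, 0.1814]
tool_rot: [0.179, 0.984, 0.0, 0.0]
ft_force: [-0.4, -0.5, -1.4]
grip_width: 0.0242
clock: 29.5
eef_pos: [0.56, 0.0478, 0.1806]
tool_rot: [0.182, 0.983, -0.0, -0.001]
ft_force: [-0.9, -0.5, -1.0]
grip_width: 0.0241
eef [0.56   0.0478 0.1806] psi 68.98 j [0.09 0.4  0.07 1.25 0.   0.45] f [-0.9 -0.5 -1. ] [-0.02  0.01  0.02]
tip px [276.  217.9] screw px exp [272.9 178.9]
screw [272.7 178.1] 14.551945686340332 [0.536  0.0541 0.053 ] (np.float64(69.02944081142756), array([0.5361, 0.0541]), np.float64(4.984112638029652))
[[180 208 227 234 236 237 238 238 239 239 240 240 240]
 [215 229 235 237 237 238 239 239 239 240 240 240 240]
 [231 235 236 237 238 239 239 239 240 240 240 240 240]
 [236 235 235 237 238 238 238 239 239 239 240 240 240]
 [237 230 221 226 228 228 228 228 229 229 237 240 239]
 [238 215 169 174 175 176 177 176 177 183 230 239 238]
 [238 202 122 118 117 117 118 118 118 129 222 237 236]
 [239 198 109 105 105 104 105 105 106 114 216 236 236]
 [239 194 108 102 103 103 104 104 104 112 208 235 235]
 [239 193 105 100 100 100 102 102 103 113 203 234 235]]
mark [263.  158.7] 42 [0.5181 0.0529 0.058 ]
mark [254.7 158.8] 44 [0.5159 0.0468 0.058 ]
mark [281.6 200.2] 19 [0.5545 0.0547 0.058 ]
mark [274.2 201.2] 19 [0.5531 0.0488 0.058 ]
```

```bash
python3 -m jog '[[[-0.012,0.004,0,0,0,0,255],[-0.0245,0.0078,-0.005,0,0,0,255],[-0.0245,0.0078,-0.012,0,0,0,255],[-0.0245,0.0078,-0.019,0,0,0,255],[-0.0245,0.0078,-0.019,0,0,0,255],[-0.0245,0.0078,-0.019,0,0,0,255]]]'
python3 f.py
```

```text
clock: 30.05
eef_pos: [0.5362, 0.0551, 0.1622]
tool_rot: [0.182, 0.983, -0.0, -0.0]
ft_force: [-0.2, -0.9, -1.1]
grip_width: 0.0243
[0.5362 0.0551 0.1622] [-0.2 -0.9 -1.1] [-0.   -0.02  0.05]
```

Correct by (−1.0, +0.9) mm and go in.

```bash
python3 -m jog '[[[-0.001,0.0008,-0.003,0,0,0,255],[-0.001,0.0008,-0.006,0,0,0,255],[-0.001,0.0008,-0.009,0,0,0,255],[-0.001,0.0008,-0.0133,0,0,0,255],[-0.001,0.0008,-0.0133,0,0,0,255],[-0.001,0.0008,-0.0133,0,0,0,255]]]'
python3 f.py
```

```text
clock: 30.55
eef_pos: [0.5347, 0.0559, 0.1489]
tool_rot: [0.182, 0.983, -0.0, -0.0]
ft_force: [-0.0, 0.6, -1.2]
grip_width: 0.0244
[0.5347 0.0559 0.1489] [-0.   0.6 -1.2] [-0.    0.02 -0.01]
```

```bash
python3 -m jog '[[[0,0,-0.001,0,0,-6,255],[0.0002,0.0001,-0.001,0,0,-12,255],[0.0004,0.0002,-0.001,0,0,-18,255],[0.0006,0.0003,-0.001,0,0,-24,255],[0.0008,0.0003,-0.001,0,0,-30,255],[0.001,0.0004,-0.001,0,0,-36,255],[0.0011,0.0004,-0.001,0,0,-42,255],[0.0013,0.0004,-0.001,0,0,-48,255],[0.0015,0.0004,-0.001,0,0,-54,255],[0.0017,0.0004,-0.001,0,0,-60,255]]]'
python3 -m jog '[[[0.0001,0,0,0,0,-5,255],[0.0003,-0.0001,0,0,0,-10,255],[0.0004,-0.0002,0,0,0,-15,255],[0.0005,-0.0003,0,0,0,-20,255],[0.0006,-0.0004,0,0,0,-24,255],[0.0006,-0.0004,0,0,0,-26,255],[0.0006,-0.0004,0,0,0,-26,255]]]'; python3 f.py
python3 -m jog '[[[-0.0001,0,0,0,0,5,255],[-0.0002,0.0001,0,0,0,10,255],[-0.0003,0.0001,0,0,0,16,255],[-0.0003,0.0001,0,0,0,16,255],[-0.0003,0.0001,0.002,0,0,16,255],[-0.0003,0.0001,0.002,0,0,16,255]]]'; python3 f.py
```

```text
clock: 31.38
eef_pos: [0.5366, 0.056, 0.1485]
tool_rot: [0.651, 0.759, -0.0, 0.0]
ft_force: [0.1, -1.5, -1.2]
grip_width: 0.024
clock: 31.97
eef_pos: [0.5371, 0.0557, 0.1484]
tool_rot: [0.804, 0.595, -0.0, 0.0]
ft_force: [-0.1, -0.3, -0.3]
grip_width: 0.0243
[0.5371 0.0557 0.1484] [-0.1 -0.3 -0.3] [-0.26  0.09  0.  ]
clock: 32.47
eef_pos: [0.5371, 0.0562, 0.1508]
tool_rot: [0.713, 0.701, 0.0, 0.0]
ft_force: [0.2, 0.7, -1.2]
grip_width: 0.0241
[0.5371 0.0562 0.1508] [ 0.2  0.7 -1.2] [ 0.03  0.01 -0.04]
```

```bash
python3 -m jog '[[[0,0,0.004,0,0,0,255],[0,0,0.009,0,0,0,255],[0,0,0.016,0,0,0,255],[0,-0.012,0.029,0,0,0,255],[0,-0.025,0.029,0,0,0,255],[0,-0.025,0.029,0,0,0,255],[0,-0.025,0.029,0,0,0,255]]]'
python3 - <<'E'
from look import *
screw("w18",(.5361,.0541)); marks("w18",(.5361,.0541))
m,o=pickle.load(open("w18.pkl","rb")); im=cv2.imread("pics/w18.png")
for s in [(.5343,.1059),(.5318,.158)]: e=proj(m,[*s,.053]); print(e,slot(im,m,e,11)); marks("w18",s)
E
```

```text
clock: 33.05
eef_pos: [0.5369, 0.0304, 0.1794]
tool_rot: [0.713, 0.701, 0.0, 0.0]
ft_force: [-0.3, 0.6, -2.2]
grip_width: 0.0244
eef [0.5369 0.0304 0.1794] psi -1.03 j [ 0.06  0.35 -0.01  1.22  0.    1.65] f [-0.3  0.6 -2.2] [0.03 0.02 0.04]
tip px [275.1 216.6] screw px exp [273.5 178.1]
screw [273.5 177.8] 14.730963706970215 [0.5361 0.0543 0.053 ] (np.float64(3.0972665669072796), array([0.536 , 0.0542]), np.float64(5.212020361307801))
[[ 83  77  73  69  66  58  53  50  48  45  44  42  46]
 [ 57  51  48  41  38  34  36  33  32  31  32  34  33]
 [ 37  35  35  32  32  31  33  33  32  31  32  31  32]
 [ 32  32  33  33  31  32  32  31  32  31  31  32  31]
 [ 32  33  39  39  40  39  38  40  40  38  37  32  28]
 [ 32  38  60  65  64  64  65  64  63  63  55  34  32]
 [ 31  47  83  89  89  90  90  90  90  90  78  40  32]
 [ 32  52  93 101 101 101 101 101 101 101  89  44  32]
 [ 31  56  95 103 103 103 103 104 103 104  92  44  31]
 [ 31  57  98 103 103 102 103 102 102 104  94  45  31]]
mark [249.8 180. ] 22 [0.5174 0.0538 0.058 ]
mark [296.5 179.2] 19 [0.5543 0.0539 0.058 ]
mark [282.3 203. ] 13 [0.5429 0.0346 0.058 ]
[269.85969766 110.63361273] (np.float64(1.692030470776075), array([0.5341, 0.1063]), np.float64(4.164464636642913))
mark [295.3 108.5] 28 [0.5533 0.107  0.058 ]
mark [245.9 111.5] 31 [0.5165 0.1056 0.058 ]
[264.76280924  33.99046813] (np.float64(2.5173298395872905), array([0.5319, 0.1573]), np.float64(4.030229145294622))
mark [292.  32.] 35 [0.5509 0.1579 0.058 ]
mark [238.5  33.5] 36 [0.5136 0.1576 0.058 ]
```

All three screws are locked: slot against own marks is 2.9° (m1), 0.5° (m2) and 2.0° (m3) off, within the 6.9° allowed, and the modules are seated. Next I'll carry the screwdriver back to its original pose.

```bash
python3 -m jog '[[[-0.005,0.02,0.03,0,0,5,255],[-0.02,0.06,0.06,0,0,10,255],[-0.033,0.1,0.06,0,0,15,255],[-0.046,0.14,0.06,0,0,20,255],[-0.06,0.18,0.06,0,0,26,255],[-0.073,0.22,0.06,0,0,32,255],[-0.087,0.26,0.06,0,0,38,255],[-0.1,0.3,0.06,0,0,44,255],[-0.1107,0.3293,0.06,0,0,46.8,255],[-0.1107,0.3293,0.06,0,0,46.8,255]]]'
python3 -m jog '[[[0,0,-0.01,0,0,0,255],[0,0,-0.02,0,0,0,255],[0,0,-0.02,0,0,0,255],[0,0,-0.02,0,0,0,255]]]'
python3 - <<'E'
from look import *
im,m,o,Rt=look("w19",(.4262,.358))
hsv=cv2.cvtColor(im,cv2.COLOR_BGR2HSV); print("hole px exp", proj(m,(.4262,.358,.066)).round(1))
g=cv2.cvtColor(im,cv2.COLOR_BGR2GRAY); u=proj(m,(.4262,.358,.066)).astype(int); print(g[u[1]-30:u[1]+30:3,u[0]-30:u[0]+30:3])
E
```

```text
clock: 33.93
eef_pos: [0.4227, 0.3671, 0.2382]
tool_rot: [0.371, 0.929, 0.001, -0.002]
ft_force: [0.6, -1.4, -0.7]
grip_width: 0.0246
clock: 34.27
eef_pos: [0.4259, 0.3584, 0.2176]
tool_rot: [0.377, 0.926, -0.002, -0.001]
ft_force: [0.1, -0.3, -0.8]
grip_width: 0.0243
eef [0.4259 0.3584 0.2176] psi 45.74 j [ 0.7   0.37  0.12  1.33 -0.    1.47] f [ 0.1 -0.3 -0.8] [ 0.04 -0.03 -0.02]
tip px [275.9 217.3] screw px exp [276.3 196.4]
hole px exp [276.3 199.9]
[[124 121 145 144 143 149 179 157 150 143 142 143 145 153 157 156 154 154
  136 110]
 [117 169 147 145 144 172 216 160 144 142 143 142 149 156 156 154 156 157
  159 148]
 [211 226 204 210 218 228 227 176 162 149 142 145 154 155 154 157 156 159
  159 154]
 [226 226 226 225 230 231 229 224 223 166 145 152 155 153 156 157 158 159
  156 150]
 [226 226 226 229 232 230 226 225 225 166 150 155 154 154 156 157 159 157
  150 148]
 [227 226 226 231 231 227 225 227 226 211 158 154 154 156 157 158 157 152
  149 152]
 [226 225 226 231 228 226 227 226 223 216 160 145 154 156 158 158 154 149
  152 208]
 [226 225 230 230 227 227 226 217 183 147 113 
[... 359 characters left out ...]
 223 224
  231 233]
 [229 228 229 229 227 223 217 184 122 108 110 111 134 193 221 224 222 231
  233 230]
 [228 230 229 229 224 228 230 211 191 168 158 174 190 212 225 221 229 232
  231 228]
 [230 229 230 225 226 230 233 232 222 209 203 204 218 225 221 227 232 232
  229 228]
 [229 230 227 225 230 232 233 232 232 231 228 227 226 222 224 231 233 230
  228 228]
 [230 229 224 229 231 233 231 220 219 217 215 214 214 222 231 233 231 228
  229 227]
 [230 225 227 231 233 232 223 120 115 117 116 116 158 229 233 231 229 228
  227 226]
 [223 222 227 232 233 231 222 115 111 113 113 120 154 231 233 229 228 227
  226 224]
 [160 208 231 233 232 231 226 147 113 118 117 131 179 233 230 229 228 227
  226 200]]
```

The hole shows at (276,199), matching (0.426,0.358); the tip needs +1.6 mm in y. I'll go down into the hole.

```bash
python3 -m jog '[[[0,0.0016,-0.02,0,0,0,255],[0,0.0016,-0.035,0,0,0,255],[0,0.0016,-0.045,0,0,0,255],[0,0.0016,-0.05,0,0,0,255],[0,0.0016,-0.055,0,0,0,255],[0,0.0016,-0.065,0,0,0,255],[0,0.0016,-0.065,0,0,0,255]]]'; python3 f.py
```

```text
clock: 34.9
eef_pos: [0.4257, 0.3612, 0.1528]
tool_rot: [0.376, 0.927, -0.001, -0.001]
ft_force: [-0.0, -0.1, -2.0]
grip_width: 0.0241
[0.4257 0.3612 0.1528] [-0.  -0.1 -2. ] [-0.03  0.01 -0.02]
```

```bash
python3 -m jog '[[[0,0,-0.015,0,0,0,255],[0,0,-0.03,0,0,0,255],[0,0,-0.04,0,0,0,255],[0,0,-0.046,0,0,0,255],[0,0,-0.048,0,0,0,255],[0,0,-0.048,0,0,0,255],[0,0,-0.048,0,0,0,255]]]'; python3 f.py
```

```text
clock: 35.48
eef_pos: [0.4264, 0.3622, 0.1068]
tool_rot: [0.376, 0.927, 0.0, 0.0]
ft_force: [-0.7, 0.1, -1.2]
grip_width: 0.0243
[0.4264 0.3622 0.1068] [-0.7  0.1 -1.2] [-0.24  0.06  0.01]
```

```bash
python3 -m jog '[[[0,-0.002,-0.001,0,0,0,255],[0,-0.002,-0.0025,0,0,0,255],[0,-0.002,-0.0035,0,0,0,255],[0,-0.002,-0.0035,0,0,0,255]]]'; python3 f.py
python3 -m jog '[[[0,0,0,0,0,0,120],[0,0,0,0,0,0,60],[0,0,0,0,0,0,0],[0,0,0,0,0,0,0],[0,0,0,0,0,0,0],[0,0,0,0,0,0,0]]]'
python3 -m jog '[[[0,0,0.02,0,0,0,0],[0,0,0.05,0,0,0,0],[0,0,0.09,0,0,0,0],[0,0,0.13,0,0,0,0],[0,0,0.15,0,0,0,0],[0,0,0.15,0,0,0,0]]]'
python3 - <<'E'
from look import *
im,m,o,Rt=look("w20",(.4262,.358))
hsv=cv2.cvtColor(im,cv2.COLOR_BGR2HSV); b=cv2.inRange(hsv,(100,110,40),(130,255,255)); cs,_=cv2.findContours(b,0,2)
for c in sorted(cs,key=cv2.contourArea)[-2:]: print(cv2.contourArea(c),cv2.boundingRect(c))
# expected envelope of an upright handle at hole with yaw 45.7, z 0.078..0.146
P=[proj(m,np.array([.4262,.358,0])+Rt@np.array([sx*.0125,sy*.0125,0])+[0,0,z]) for z in (.078,.138) for sx in(-1,1) for sy in(-1,1)]; P=np.array(P); print("expect",P.min(0).round(1),(P.max(0)-P.min(0)).round(1), "topc",proj(m,(.4262,.358,.146)).round(1))
E
```

```text
clock: 35.82
eef_pos: [0.4263, 0.36, 0.1029]
tool_rot: [0.376, 0.927, 0.0, 0.0]
ft_force: [-0.6, -0.6, -0.2]
grip_width: 0.0237
[0.4263 0.36   0.1029] [-0.6 -0.6 -0.2] [-0.05 -0.   -0.03]
clock: 36.32
eef_pos: [0.4262, 0.3601, 0.1029]
tool_rot: [0.376, 0.927, 0.0, 0.0]
ft_force: [0.4, -0.6, -0.9]
grip_width: 0.0853
clock: 36.82
eef_pos: [0.4284, 0.3619, 0.2593]
tool_rot: [0.376, 0.927, 0.005, 0.003]
ft_force: [0.1, 1.0, 0.5]
grip_width: 0.0855
eef [0.4284 0.3619 0.2593] psi 45.88 j [ 0.7   0.35  0.2   1.41 -0.    1.47] f [0.1 1.  0.5] [ 0.04 -0.04 -0.  ]
tip px [275.9 217.3] screw px exp [269.2 187.2]
1042.0 (256, 180, 27, 44)
2657.5 (78, 203, 73, 57)
expect [253.  180.2] [31.2 44.3] topc [268.6 212.8]
```

The screwdriver is back: its outline matches an upright handle at the hole (box 27×44 at (256,180), against the expected 31×44 at (253,180)). Next, the charged pack.

```bash
python3 -m jog '[[[0.002,-0.04,0.01,0,0,-4,0],[0.004,-0.08,0.01,0,0,-8,0],[0.005,-0.12,0.01,0,0,-12,0],[0.006,-0.16,0.01,0,0,-16,0],[0.007,-0.2,0.01,0,0,-20,0],[0.008,-0.24,0.01,0,0,-24,0],[0.009,-0.28,0.01,0,0,-28,0],[0.01,-0.32,0.01,0,0,-32,0],[0.01,-0.36,0.01,0,0,-36,0],[0.01,-0.39,0.01,0,0,-40,0]]]'
python3 -m jog '[[[0.001,-0.03,0,0,0,0,0],[0.002,-0.07,0,0,0,0,0],[0.004,-0.11,0,0,0,0,0],[0.005,-0.15,0,0,0,0,0],[0.006,-0.19,0,0,0,0,0],[0.007,-0.23,0,0,0,0,0],[0.008,-0.26,0,0,0,0,0],[0.008,-0.28,0,0,0,0,0],[0.008,-0.28,0,0,0,0,0],[0.008,-0.28,0,0,0,0,0]]]'
cat > pk.py <<'E'
from look import *
import sys
n=sys.argv[1]
im,m,o,Rt=look(n,(.449,-.34))
hsv=cv2.cvtColor(im,cv2.COLOR_BGR2HSV); g=cv2.inRange(hsv,(45,120,40),(80,255,255))
nn,l,st,c=cv2.connectedComponentsWithStats(g)
for i in range(1,nn):
    if st[i,4]>25: print("green",st[i].tolist(),c[i].round(1),ray(m,c[i],.088).round(4))
P=np.argwhere(g)[:,::-1]; x0,y0=P.min(0)-30; x1,y1=P.max(0)+30
s=cv2.cvtColor(im,cv2.COLOR_BGR2GRAY)
bt=((hsv[:,:,1]<40)&(s>120)).astype(np.uint8); 
nn,l,st,c=cv2.connectedComponentsWithStats(bt)
for i in range(1,nn):
    if 25<st[i,4]<900 and x0<c[i][0]<x1 and y0<c[i][1]<y1: print("grey",st[i].tolist(),c[i].round(1),ray(m,c[i],.070).round(4))
E
python3 pk.py w21
```

```text
clock: 37.7
eef_pos: [0.4347, -0.0326, 0.2611]
tool_rot: [0.672, 0.741, -0.001, -0.001]
ft_force: [0.8, 0.2, 0.3]
grip_width: 0.0857
clock: 38.53
eef_pos: [0.4431, -0.3104, 0.2605]
tool_rot: [0.671, 0.742, -0.0, -0.002]
ft_force: [-0.2, 0.5, -0.1]
grip_width: 0.0855
eef [ 0.4431 -0.3104  0.2605] psi 5.74 j [-0.61  0.32  0.17  1.42  0.    0.86] f [-0.2  0.5 -0.1] [-0.01  0.02  0.05]
tip px [275.2 216.7] screw px exp [278.3 213.3]
green [247, 217, 42, 6, 88] [267.5 219.1] [ 0.4377 -0.3365  0.088 ]
green [256, 240, 27, 12, 224] [268.7 245.2] [ 0.4416 -0.3639  0.088 ]
grey [290, 216, 6, 9, 32] [292.4 219.3] [ 0.4636 -0.3399  0.07  ]
grey [291, 226, 8, 23, 128] [294.6 236.9] [ 0.4682 -0.3591  0.07  ]
grey [240, 233, 8, 21, 100] [243.3 242.9] [ 0.4147 -0.3714  0.07  ]
```

```bash
cat > pk2.py <<'E'
from look import *
import sys
n=sys.argv[1]; zt=float(sys.argv[2]) if len(sys.argv)>2 else .088
m,o=pickle.load(open(n+".pkl","rb")); im=cv2.imread(f"pics/{n}.png"); hsv=cv2.cvtColor(im,cv2.COLOR_BGR2HSV); g=cv2.inRange(hsv,(45,120,40),(80,255,255))
nn,l,st,c=cv2.connectedComponentsWithStats(g); idx=[i for i in range(1,nn) if st[i,4]>25]
for i in idx:
    Q=np.array([ray(m,p,zt)[:2] for p in np.argwhere(l==i)[:,::-1]]); mu=Q.mean(0); C=np.cov((Q-mu).T); e,v=np.linalg.eigh(C); a=np.degrees(np.arctan2(v[1,1],v[0,1])); a=(a+90)%180-90
    pr=(Q-mu)@v[:,1]; print("green",st[i].tolist(),mu.round(4),"ang",a.round(1),"len",np.ptp(pr).round(4),"mid",(mu+v[:,1]*(pr.max()+pr.min())/2).round(4))
s=cv2.cvtColor(im,cv2.COLOR_BGR2GRAY)
b=min(st[i,1] for i in idx); x0=min(st[i,0] for i in idx); x1=max(st[i,0]+st[i,2] for i in idx); y1=max(st[i,1]+st[i,3] for i in idx)
for r in range(b-14,y1+26,4): print(r,s[r,x0-14:x1+16:2])
E
python3 pk2.py w21
```

```text
green [247, 217, 42, 6, 88] [ 0.4377 -0.3365] ang 11.1 len 0.0405 mid [ 0.4376 -0.3365]
green [256, 240, 27, 12, 224] [ 0.4416 -0.3639] ang 12.6 len 0.0269 mid [ 0.4417 -0.3639]
203 [132 139 147 149 146 139 110  89  83  69  48  43  40  38  37  36  36  35
  37  35  34  35  34  35  38  35  36  56  85 103 135 140 143 146 144 142]
207 [140 141 142 141 140 136 106  87  62  36  36  36  36  34  36  36  35  38
  38  40  39  43  44  46  48  50  43  45  73  92 128 139 142 144 144 144]
211 [136 137 138 137 137 137 123  82  52  53  52  50  50  49  47  43  42  42
  39  36  36  35  36  34  36  35  36  48  75  86 123 141 147 152 156 154]
215 [134 137 137 135 135 138 125  71  39  36  34  36  36  36  36  36  35  36
  35  35  36  38  38  39  40  40  39  37  68 107 136 141 145 149 151 150]
219 [135 134 133 134 133 132 101  48  46  52  55  58  62  74  82  83  84  86
  95 100  94  92  89  85  80  76  90 107  99 151 156 142 141 139 141 145]
223 [134 132 135 138 139 133 105  91  74  65  60  59  58  59  58  60  59  66
  72  77  83  89  94 100 102  95  71  60  80 114 113 126 134 135 139 145]
227 [138 137 135
[... 1246 characters left out ...]
95  96  95  96  96  96
  96  95  96  95  96  96  94  95  95  91  81  67  89 132 138 138 138 138]
263 [137 135 134 135 134 131 130 124  84  82  93  94  94  95  94  94  94  95
  93  94  93  93  92  92  90  90  89  86  84 139 152 139 139 138 136 136]
267 [133 133 132 135 133 127 128 129 125 114  94  88  93  94  95 101 113 121
 124 123 123 125 127 132 134 136 135 134 136 136 134 134 137 138 137 137]
271 [137 134 133 134 132 130 131 133 133 135 132 132 130 125 121 123 127 132
 135 135 134 129 131 135 137 138 136 135 138 139 138 141 143 145 144 137]
275 [134 134 133 131 129 127 130 134 134 134 133 133 134 131 128 128 129 128
 131 134 134 135 134 133 134 136 136 138 141 143 142 144 143 141 139 136]
```

The charged pack's top centre is at (268,245), which is (0.4415,−0.3637), with yaw about 12°. I'll approach and check from nearer.

```bash
python3 -m jog '[[[0,-0.02,-0.02,0,0,2,0],[-0.001,-0.04,-0.05,0,0,4,0],[-0.0017,-0.053,-0.08,0,0,6.2,0],[-0.0017,-0.053,-0.105,0,0,6.2,0],[-0.0017,-0.053,-0.105,0,0,6.2,0],[-0.0017,-0.053,-0.105,0,0,6.2,0],[-0.0017,-0.053,-0.105,0,0,6.2,0]]]'
python3 pk.py w22; python3 pk2.py w22
```

```text
clock: 39.17
eef_pos: [0.4433, -0.3622, 0.1593]
tool_rot: [0.628, 0.778, 0.0, 0.001]
ft_force: [0.4, 0.1, 0.4]
grip_width: 0.0856
eef [ 0.4433 -0.3622  0.1593] psi 12.17 j [-0.69  0.43  0.06  1.2   0.    0.67] f [0.4 0.1 0.4] [-0.02 -0.   -0.01]
tip px [275.4 216.7] screw px exp [288.9 187.3]
green [241, 191, 65, 6, 139] [273.1 191.8] [ 0.4365 -0.3377  0.088 ]
green [252, 225, 9, 14, 111] [256.4 231.5] [ 0.4314 -0.3666  0.088 ]
green [263, 224, 9, 15, 124] [267.1 231.2] [ 0.4383 -0.3648  0.088 ]
green [274, 225, 9, 14, 116] [277.9 231.4] [ 0.4453 -0.3635  0.088 ]
green [284, 225, 9, 14, 117] [288.  231.2] [ 0.4519 -0.3619  0.088 ]
grey [307, 202, 9, 39, 239] [311.1 223.1] [ 0.469  -0.3587  0.07  ]
grey [230, 207, 9, 34, 211] [233.9 224.3] [ 0.4149 -0.3713  0.07  ]
green [241, 191, 65, 6, 139] [ 0.4365 -0.3377] ang 11.9 len 0.0412 mid [ 0.4365 -0.3377]
green [252, 225, 9, 14, 111] [ 0.4314 -0.3666] ang -78.5 len 0.0093 mid [ 0.4314 -0.3666]
green [263, 224, 9, 15, 124] [ 0.4383 -0.3649] ang -78.3 len 0.01 mid [ 0.4383 -0.3648]
green [274, 225, 9, 14, 116] [ 0.4453 -0.3635] ang -78.0 l
[... 3821 characters left out ...]
00 100 100  99  99  99 100 100 100  99  99  98  96
  89  80  71  65 108 144 147 146 144 145 146 148]
253 [136 136 135 138 140 135  77  82  98  99  99 100 100 100 100 100  99 100
  99  99 100  99  99  99  99  98  99  98  97  97  98  97  97  97  97  94
  87  78  68  64 102 141 144 147 147 144 148 152]
257 [135 132 132 132 132 127  95  66  78  95  98  98  99  99  99  99  97  99
  98  98  99  97  97  97  97  97  97  97  96  96  96  95  96  95  96  93
  84  71  65  85 126 142 141 139 139 141 146 148]
261 [133 129 131 132 132 128 126 122 102  70  73  87  89  90  89  90  90  90
  89  89  88  88  87  87  86  85  86  86  86  86  85  85  86  85  86  78
  68  94 129 141 139 139 141 141 141 141 142 142]
```

```bash
python3 -m jog '[[[-0.0015,-0.0006,-0.025,0,0,0,0],[-0.0015,-0.0006,-0.05,0,0,0,0],[-0.0015,-0.0006,-0.075,0,0,0,0],[-0.0015,-0.0006,-0.09,0,0,0,0],[-0.0015,-0.0006,-0.0935,0,0,0,0],[-0.0015,-0.0006,-0.0935,0,0,0,0],[-0.0015,-0.0006,-0.0935,0,0,0,0]]]'; python3 f.py
python3 -m jog '[[[0,0,0,0,0,0,50],[0,0,0,0,0,0,90],[0,0,0,0,0,0,130],[0,0,0,0,0,0,130],[0,0,0,0,0,0,130],[0,0,0,0,0,0,130]]]'; python3 f.py
```

```text
clock: 39.8
eef_pos: [0.4423, -0.3643, 0.0664]
tool_rot: [0.629, 0.778, 0.0, 0.002]
ft_force: [-0.9, -0.4, 0.3]
grip_width: 0.0854
[ 0.4423 -0.3643  0.0664] [-0.9 -0.4  0.3] [0.02 0.   0.02]
clock: 40.3
eef_pos: [0.4424, -0.3647, 0.0665]
tool_rot: [0.629, 0.778, 0.0, 0.002]
ft_force: [1.2, 0.4, 6.3]
grip_width: 0.0472
[ 0.4424 -0.3647  0.0665] [1.2 0.4 6.3] [0.1  0.08 0.06]
```

```bash
python3 -m jog '[[[0,0,0.01,0,0,0,130],[0,0,0.03,0,0,0,130],[0,0,0.06,0,0,0,130],[0,0,0.09,0,0,0,130],[0,0,0.12,0,0,0,130],[0,0,0.14,0,0,0,130],[0,0,0.14,0,0,0,130],[0,0,0.14,0,0,0,130]]]'; python3 f.py
python3 - <<'E'
from look import *
im,m,o,Rt=look("w23",(.4,-.3)); w3=cv2.imread("pics/w3.png")
for i,(lo,hi,A) in enumerate([((45,120,60),(80,255,255),im),((0,150,60),(8,255,255),w3)]):
    g=cv2.inRange(cv2.cvtColor(A,cv2.COLOR_BGR2HSV),lo,hi); g[:,:200]=0; g[:,350:]=0; g[:200]=0
    n,l,st,c=cv2.connectedComponentsWithStats(g)
    for k in range(1,n):
        if st[k,4]>60: print(i,st[k].tolist(),c[k].round(1))
E
```

```text
clock: 40.97
eef_pos: [0.4412, -0.3639, 0.2051]
tool_rot: [0.629, 0.778, -0.0, 0.001]
ft_force: [-0.7, -0.0, -5.0]
grip_width: 0.047
[ 0.4412 -0.3639  0.2051] [-0.7 -0.  -5. ] [ 0.05  0.05 -0.01]
eef [ 0.4412 -0.3639  0.2051] psi 12.07 j [-0.69  0.4   0.14  1.31 -0.    0.67] f [-0.7 -0.  -5. ] [ 0.05  0.05 -0.01]
tip px [275.4 216.7] screw px exp [242.9 116.1]
0 [214, 238, 122, 17, 617] [275.2 241.7]
0 [240, 297, 16, 23, 338] [247.9 308.2]
0 [258, 297, 16, 23, 342] [265.9 308.1]
0 [276, 297, 16, 23, 358] [283.5 307.9]
0 [294, 297, 16, 23, 355] [301.5 307.9]
1 [213, 241, 124, 17, 647] [274.8 244.6]
1 [240, 301, 17, 23, 333] [248.  311.5]
1 [259, 300, 16, 23, 335] [266.2 311.3]
1 [277, 300, 16, 23, 338] [284.2 311.3]
1 [295, 300, 16, 23, 336] [302.1 310.8]
```

The charged pack is held square, with its LED columns matching the flat pack's and sitting about 1 mm further along +y in the jaws. I'll carry it to the dock.

```bash
python3 -m jog '[[[0.01,0.03,0.01,0,0,-1,130],[0.02,0.065,0.01,0,0,-2,130],[0.03,0.1,0.01,0,0,-3,130],[0.04,0.14,0.01,0,0,-4,130],[0.052,0.18,0.01,0,0,-5,130],[0.063,0.22,0.01,0,0,-6,130],[0.075,0.26,0.01,0,0,-7,130],[0.086,0.295,0.01,0,0,-8,130],[0.094,0.325,0,0,0,-9,130],[0.0988,0.3417,-0.03,0,0,-9.7,130]]]'
python3 -m jog '[[[0,0,-0.02,0,0,0,130],[0,0,-0.025,0,0,0,130],[0,0,-0.025,0,0,0,130],[0,0,-0.025,0,0,0,130],[0,0,-0.025,0,0,0,130]]]'; python3 f.py
```

```text
clock: 41.85
eef_pos: [0.5421, -0.0182, 0.1755]
tool_rot: [0.691, 0.723, 0.002, 0.002]
ft_force: [1.4, -1.4, -3.1]
grip_width: 0.0469
clock: 42.27
eef_pos: [0.5403, -0.0227, 0.1501]
tool_rot: [0.693, 0.721, 0.0, 0.0]
ft_force: [0.3, -0.5, -3.5]
grip_width: 0.0471
[ 0.5403 -0.0227  0.1501] [ 0.3 -0.5 -3.5] [-0.06 -0.05 -0.03]
```

```bash
python3 -m jog '[[[0,0,-0.01,0,0,0,130],[0,0,-0.018,0,0,0,130],[0,0,-0.024,0,0,0,130],[0,0,-0.03,0,0,0,130],[0,0,-0.034,0,0,0,130],[0,0,-0.034,0,0,0,130]]]'; python3 f.py
```

```text
clock: 42.77
eef_pos: [0.5388, -0.0219, 0.114]
tool_rot: [0.692, 0.722, -0.001, -0.001]
ft_force: [-0.4, 0.1, -3.2]
grip_width: 0.0467
[ 0.5388 -0.0219  0.114 ] [-0.4  0.1 -3.2] [-0.01  0.04 -0.01]
```

Underside at about 47 mm, inside the socket and without force. I'll continue to the floor.

```bash
python3 -m jog '[[[0.0005,0,-0.006,0,0,0,130],[0.0005,0,-0.012,0,0,0,130],[0.0005,0,-0.018,0,0,0,130],[0.0005,0,-0.023,0,0,0,130],[0.0005,0,-0.027,0,0,0,130],[0.0005,0,-0.029,0,0,0,130],[0.0005,0,-0.029,0,0,0,130],[0.0005,0,-0.029,0,0,0,130]]]'; python3 f.py
```

```text
clock: 43.43
eef_pos: [0.5403, -0.0219, 0.0862]
tool_rot: [0.692, 0.722, -0.0, -0.0]
ft_force: [0.3, 0.0, -2.8]
grip_width: 0.0468
[ 0.5403 -0.0219  0.0862] [ 0.3  0.  -2.8] [-0.04  0.01  0.  ]
```

```bash
python3 -m jog '[[[0,0,-0.001,0,0,0,130],[0,0,-0.002,0,0,0,130],[0,0,-0.003,0,0,0,130],[0,0,-0.003,0,0,0,130]]]'; python3 f.py
python3 -m jog '[[[0,0,0,0,0,0,90],[0,0,0,0,0,0,50],[0,0,0,0,0,0,0],[0,0,0,0,0,0,0],[0,0,0,0,0,0,0],[0,0,0,0,0,0,0]]]'; python3 f.py
python3 -m jog '[[[0,0,0.02,0,0,0,0],[0,0,0.05,0,0,0,0],[0,0,0.08,0,0,0,0],[0,0,0.08,0,0,0,0],[0,0,0.08,0,0,0,0]]]'
python3 pk.py w24; python3 pk2.py w24 .106 | grep green
python3 - <<'E'
from look import *
m,o=pickle.load(open("w24.pkl","rb")); im=cv2.imread("pics/w24.png")
hsv=cv2.cvtColor(im,cv2.COLOR_BGR2HSV); w2=cv2.imread("pics/w2.png"); m2=pickle.load(open("w2.pkl","rb"))
for n,A,mm in (("now",im,m),("start",w2,m2)):
    h=cv2.cvtColor(A,cv2.COLOR_BGR2HSV); s=cv2.cvtColor(A,cv2.COLOR_BGR2GRAY)
    bt=((h[:,:,1]<45)&(s>110)).astype(np.uint8); k,l,st,c=cv2.connectedComponentsWithStats(bt)
    for i in range(1,k):
        if 60<st[i,4]<900 and 215<c[i][0]<335 and 190<c[i][1]<270: print(n,st[i].tolist(),c[i].round(1),ray(mm,c[i],.088).round(4))
E
```

```text
clock: 43.77
eef_pos: [0.5406, -0.0219, 0.0846]
tool_rot: [0.692, 0.722, 0.001, 0.001]
ft_force: [-2.1, 0.3, 3.9]
grip_width: 0.0471
[ 0.5406 -0.0219  0.0846] [-2.1  0.3  3.9] [0.04 0.52 0.01]
clock: 44.27
eef_pos: [0.5405, -0.0219, 0.0834]
tool_rot: [0.692, 0.722, 0.0, 0.0]
ft_force: [0.4, -0.7, 0.3]
grip_width: 0.0853
[ 0.5405 -0.0219  0.0834] [ 0.4 -0.7  0.3] [ 0.03 -0.02  0.04]
clock: 44.68
eef_pos: [0.542, -0.022, 0.1656]
tool_rot: [0.692, 0.722, 0.002, 0.002]
ft_force: [0.4, 0.9, -1.3]
grip_width: 0.0854
eef [ 0.542  -0.022   0.1656] psi 2.37 j [-0.04  0.36 -0.02  1.18 -0.    1.49] f [ 0.4  0.9 -1.3] [-0.04 -0.   -0.  ]
tip px [275.1 216.7] screw px exp [174.6 493.7]
green [233, 191, 77, 10, 234] [271.1 192.8] [0.5387 0.0011 0.088 ]
green [249, 226, 33, 16, 437] [265.5 233.7] [ 0.536  -0.0279  0.088 ]
green [283, 226, 10, 16, 133] [287.9 233.7] [ 0.5514 -0.0273  0.088 ]
grey [215, 176, 4, 45, 102] [216.5 200.6] [ 0.4996 -0.0106  0.07  ]
grey [227, 213, 8, 30, 194] [230.6 227.9] [ 0.5098 -0.0311  0.07  ]
grey [308, 212, 9, 31, 234] [311.7 227.1] [ 0.5699 -0.0281  0.07  ]
grey [3
[... 437 characters left out ...]
 mid [ 0.5503 -0.0205]
now [327, 165, 10, 71, 267] [330.9 201.7] [ 0.5789 -0.0034  0.088 ]
now [214, 176, 6, 46, 181] [216.1 199.3] [ 0.5023 -0.0048  0.088 ]
now [227, 212, 8, 32, 215] [230.5 227.6] [ 0.5119 -0.0245  0.088 ]
now [308, 212, 9, 31, 248] [311.8 226.8] [ 0.5675 -0.0216  0.088 ]
now [210, 237, 11, 10, 91] [215.3 241.6] [ 0.5014 -0.0352  0.088 ]
now [321, 237, 11, 10, 94] [326.3 241.6] [ 0.5783 -0.0321  0.088 ]
start [229, 217, 8, 32, 210] [232.5 232.8] [ 0.5115 -0.0249  0.088 ]
start [311, 217, 9, 32, 220] [315.1 232. ] [ 0.5675 -0.022   0.088 ]
start [213, 241, 11, 9, 81] [217.8 245.1] [ 0.5014 -0.0343  0.088 ]
start [325, 241, 11, 10, 85] [329.9 245.5] [ 0.5784 -0.0313  0.088 ]
```

The buttons coincide with the flat pack's latched position to within 0.5 mm and are fully out. I'll back off and do a last numeric check of the whole scene.

```bash
python3 -m jog '[[[0,0.01,0.04,0,0,0,0],[-0.02,0.02,0.08,0,0,0,0],[-0.05,0.03,0.11,0,0,0,0],[-0.06,0.04,0.12,0,0,0,0],[-0.06,0.04,0.12,0,0,0,0],[-0.06,0.04,0.12,0,0,0,0],[-0.06,0.04,0.12,0,0,0,0]]]'
python3 - <<'E'
from look import *
im,m,o,Rt=look("w25",(.5343,.1059))
for s in [(.5361,.0541),(.5341,.106),(.5318,.1577)]: e=proj(m,[*s,.053]); print("slot",slot(im,m,e,8)); marks("w25",s,28)
h=cv2.cvtColor(im,cv2.COLOR_BGR2HSV); r=cv2.inRange(h,(0,150,60),(8,255,255)); k,l,st,c=cv2.connectedComponentsWithStats(r)
e=proj(m,(.469,-.195,.09)); print("flat exp",e)
for i in range(1,k):
    if st[i,4]>8 and np.hypot(*(c[i]-e))<40: print("red",st[i].tolist(),ray(m,c[i],.09).round(4))
t=bot.camera("top"); mt=bot.camera_model("top"); b=cv2.inRange(cv2.cvtColor(t,cv2.COLOR_BGR2HSV),(100,120,40),(130,255,255)); t0=cv2.imread("pics/top0.png"); b0=cv2.inRange(cv2.cvtColor(t0,cv2.COLOR_BGR2HSV),(100,120,40),(130,255,255))
for n,B in (("t0",b0),("now",b)):
    P=np.argwhere(B[235:285,205:250]); print(n,len(P),P.mean(0)+[235,205] if len(P) else None)
d=cv2.absdiff(t,t0).max(2); 
for nm,(x,y) in dict(mug=(157,226),carton=(322,158),tin=(354,147)).items(): print(nm,d[y-14:y+14,x-18:x+18].mean().round(1))
E
```

```text
clock: 45.32
eef_pos: [0.4799, 0.0179, 0.2814]
tool_rot: [0.692, 0.722, -0.001, -0.001]
ft_force: [0.5, -0.3, 0.4]
grip_width: 0.0853
eef [0.4799 0.0179 0.2814] psi 2.38 j [ 0.04  0.19  0.05  1.43 -0.    1.57] f [ 0.5 -0.3  0.4] [ 0.01 -0.01 -0.03]
tip px [275.1 216.6] screw px exp [331.1 101. ]
slot (np.float64(3.783632633234191), array([0.535 , 0.0533]), np.float64(5.334320530359416))
mark [318.4 139.1] 11 [0.5235 0.0669 0.058 ]
mark [312.3 150.3] 34 [0.5179 0.0548 0.058 ]
mark [346.  152.7] 14 [0.5545 0.0538 0.058 ]
mark [344.5 173. ] 12 [0.5552 0.0318 0.058 ]
slot (np.float64(2.297800979652692), array([0.5338, 0.1058]), np.float64(5.6021534780551026))
mark [313.9 102.4] 48 [0.5159 0.1036 0.058 ]
mark [350.4 100.6] 21 [0.5534 0.107  0.058 ]
slot (np.float64(2.2586066691374356), array([0.532 , 0.1577]), np.float64(3.7224141772361996))
mark [315.8  44.5] 26 [0.5136 0.1576 0.058 ]
mark [353.   46.3] 21 [0.5504 0.1575 0.058 ]
flat exp [258.85478169 361.11352011]
red [239, 338, 37, 6, 107] [ 0.4669 -0.1651  0.09  ]
red [246, 357, 24, 10, 182] [ 0.4677 -0.1961  0.09  ]
t0 96 [261.4375 225.5   ]
now 101 [261.32673267 225.12871287]
mug 3.9
carton 99.7
tin 164.0
```

Run:
```python
from look import *
im=cv2.imread("pics/w25.png"); m,_=pickle.load(open("w25.pkl","rb"))
h=cv2.cvtColor(im,cv2.COLOR_BGR2HSV)
s=bot.camera("scene"); cv2.imwrite("pics/s25.png",s); s0=cv2.imread("pics/scene0.png")
for nm,(x,y,r) in dict(mug=(133,221,12),thread=(161,250,10),tin=(340,176,9),carton=(308,185,10)).items():
    t=s0[y-r:y+r,x-r:x+r]; w=s[y-r-12:y+r+12,x-r-12:x+r+12]; q=cv2.matchTemplate(w,t,cv2.TM_CCOEFF_NORMED); _,v,_,p=cv2.minMaxLoc(q); print(nm,round(v,2),np.array(p)-12)
```

```text
mug 0.79 [0 0]
thread 0.99 [0 0]
tin 0.98 [0 0]
carton 0.92 [0 0]
```

Everything checks out, so I'm handing in.

```bash
python3 -c "
from workcell import bot
print(bot.job_done(), bot.get_obs()['clock'])"
```

```text
the job is handed in; nothing more can be done
the job is handed in; nothing more can be done
```

I took the steps in the order you set and handed the job in at about 45 s of 210 s. There was one mishap with module 2, and the hand-in reported no verdict.

**Done:** The flat pack went into the card tray and all three modules' screws were turned clockwise to the stop. The screwdriver then went back in its block, and last the charged pack went into the dock.

**Mishap:** The jammed blade briefly lifted module 2, which dropped skewed on its bay frame. I pushed it back with the screwdriver only, never the fingers. Its edges and level top then matched the original picture to about 1 mm. I had no way to read how far it moved at worst. I estimated it stayed under the 15 mm limit.

**Last checks:**

| Item | Result |
|---|---|
| Flat pack | In the tray, about 2 mm from my estimate of its middle; seen upright after placing |
| Screwdriver | Matches an upright handle in the hole |
| Charged pack buttons | Within 0.5 mm of where the latched flat pack's buttons were, fully out |
| Mug, tin, carton and thread | Not moved in the scene camera |

- **Screw slots:** close views put them 2.9° (m1), 0.5° (m2) and 2.0° (m3) from their own marks; the limit is about 6.9°.
- **Final view from higher up:** for m1 and m2 it disagreed, because the marks were badly resolved from there. Against the marks m1 came out about 5° and m2 about 3° off. The slots themselves lay within 1.4° of the rail direction, so I relied on the close views.
- **Top camera:** it showed a large change at the carton and tin, which I took to be the arm in the way, as the scene camera showed both unmoved.

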